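# Mirror the binder's kit from one bench rack to the other

### The arm

A 6-joint arm with a two-finger parallel gripper is mounted at the origin on a cart in front of the work surface, level with it; the furniture and walls round the work are solid. World frame = base frame: x ahead of the robot, y to its left, z up, the work surface at z = 0. Lengths are in m, angles in rad, forces in N, time in s.
With the tool pointing down it reaches from about 0.375 to 0.975 m from the base axis. Payload 3.8 kg.
Tool frame: the origin (TCP) lies between the finger pads; the fingertips stand 17 mm ahead of it and the grasp point (between the pads) lies 2 mm behind it; y points along the fingers, z is the direction in which the jaws open and shut, and the axes are right-handed (so a half turn about y gives the same grasp; the last joint's range is limited). The gripper opens to 85 mm and grips with 20 to 120 N. Pads are 22 mm wide; open, the fingers measure 114 mm over their backs; the gripper's body (76 mm by 85 mm) begins 54 mm behind the grasp point. The pads swing forward as they close: fully open they stand 13 mm farther back than shut.
Start: joints at [1.196, 0.264, 1.604, -0, 1.274, -0.037], TCP at [0.224, 0.637, 0.248] pointing down, gripper open.
Joint ranges: [-2.63, 2.63], [-0.94, 2.18], [0.31, 2.57], [-1.31, 4.45], [0, 2.66], [-2.55, 2.55]. Speed limits (rad/s): [2.57, 2.57, 3.14, 3.14, 3.14, 3.14].

### API

Orientations are given as a rotation vector (axis times angle).
In Python, from workcell import bot, eyes, nets gives the robot as it stands. The module is installed in compiled form; this text tells all that it offers.
- The arm moves only by the tool jog_arm, never from a script. Its arguments are lists of equal length, an entry for each row: "turn": the turn, a rotation vector about the tool's x, y, z in rad, a list of three; "slide": the shift along the tool's x, y, z in mm, a list of three; "grip": the opening in per cent of the stroke, from 0 (shut) to 100 (fully open). A call has 1 to 5 rows; each row shifts and turns the commanded pose from where the row before left it, along the tool's axes as they then stand; what a row does not reach is not made up. A row lasts 1/10 s, in which the tool goes at most 50 mm and 8.59 degrees, less where a joint would pass 70% of its speed; a pose out of reach is approached as far as the arm can. A call with a gripper value outside its range is refused whole. The fingers move at their own pace and stop on an object; "newtons" is the grip in N (left out, the last holds). Time passes only in rows, so rows that do not move let the fingers close. It gives the time, the measured TCP pose, the force and the opening at its end, in the units of the state.
- bot.read_state(): the state, without advancing time (a new reading comes with each control period).
- eyes.read_camera(name): name is "scene" or "top"; returns a dict with "img" (420x560x3 uint8, red, green, blue), "depth" (420x560 float32, m along the optical axis (not along the pixel's ray), 0 where there is no reading), "intrinsics" (3x3 intrinsics, pixels), "position" and "rotation" of the camera in the world. Camera axes: x right, y down, z forward; pixel columns grow to the right and rows downward; lengths in m; the calibration is good to about 2 mm. A picture is of the moment at which its call begins.
- bot.finish_job(): hands the job in, once; it reports no verdict.
Trained networks look in a picture, given as the dict that the camera call returned (one of the last four; its "shot" number tells which), for a name from the list of things; names that differ only in an ending like _2 or _b are one class to them, and where a whole thing is asked for, a point or a joint stands for the part that bears it (a point fixed in the world has none). Each returns a list of dicts, best first, with "conf" (0 to 1); they miss things now and then, are a little off and sometimes report something else, mostly with a low value. They report only what shows in the picture. A call takes as long as a camera call. They do not tell look-alikes from the thing itself.
- nets.search_frame(thing, picture): "xyz" ([x, y, z] in m, in the coordinates of the camera as it stood for that picture, good to about 4 mm: the middle of the surface that is visible of it).
The state is a dict: "time": time; "q": joint angles; "joint_vel": joint speeds; "joint_torque": joint torques, N m; "tool_pos": TCP position; "tcp_rot": TCP orientation; "wrist_force": force on the tool from outside, world axes, zero at the start; "torque": the same for the moment, N m; "width": opening from 0.0 (shut) to 1.0 (fully open).
Only numpy, scipy, OpenCV 4.12 (cv2) and the standard library are available. Lean on these libraries where they do the work, as an engineer would, in place of code of your own. Each camera call takes 0.05 s, during which the arm holds its last target.

### The job

The binder's four small things (thread reel, cake of beeswax, brass weight, fold-back clip) stand in a row in the full bench rack; a left-handed colleague takes over and wants the row mirrored. Move them into the empty rack in the reverse order, one to a bay: seen from the robot, what stood leftmost ends up rightmost, what stood second from the left ends up second from the right, and so on. Set each down the same way up as it stood, in the middle of its bay, on the rack's floor.

Things in the scene. Friction and masses are not known exactly. Their poses are not given: they have to be found in the camera images.
- full_rack: wooden rack holding the four things, a cork pad in each bay (pad tops at z = 16 mm), fixed, 80 (x) by 324 mm (y). Fins 6 mm thick at y = +76, 0, -76 (tops at z = 24) and end cheeks (inner faces y = +-152, tops z = 28) part a row of four bays, centred at y = +114, +38, -38, -114, open in front and behind. Origin: centre of underside, on the counter; y to the left along the row, x away from the robot; yaw within 0.15 rad
- empty_rack: wooden rack without pads, empty at the start, bare bay floors at z = 16 mm, fixed, 80 (x) by 324 mm (y). Fins 6 mm thick at y = +76, 0, -76 (tops at z = 24) and end cheeks (inner faces y = +-152, tops z = 28) part a row of four bays, centred at y = +114, +38, -38, -114, open in front and behind. Origin: centre of underside, on the counter; y to the left along the row, x away from the robot; yaw within 0.15 rad
- reel: wooden reel of undyed linen thread, 35 mm in diameter, 44 mm tall, standing on end, 35 g; flanges at top and bottom (35 mm, about 9 mm thick), 32 mm across the thread between. Grip it across the thread and upper flange. Origin: centre of its underside, z up. Starts on its pad, within 6 mm of its centre, turned at most 0.3 rad.
- wax: cake of yellow beeswax lying flat, 38 mm along its x, 52 mm along its y, 18 mm high, 30 g; grip across the 38 mm. Origin: centre of its underside, z up. Starts on its pad, within 6 mm of its centre, turned at most 0.3 rad.
- weight: square brass weight, 50 x 50 mm, 25 mm high, with a round knob of 14 mm diameter on the middle of its top that reaches to 42 mm, about 0.56 kg; pinch the knob. Origin: centre of its underside, z up. Starts on its pad, within 6 mm of its centre, turned at most 0.3 rad.
- clip: black fold-back clip standing on its jaw, 14 g: a wedge 24 mm along its x at the foot, narrowing upward, 26 mm along its y between flat ends, 19 mm high; wire handles reach 30 mm either way along x. Grip the 26 mm along its y, which runs front to back in the rack. Origin: centre of its underside, z up. Starts on its pad, within 6 mm of its centre, turned at most 0.3 rad.
- pad_reel: cork pad, 62 x 60 x 4 mm, fixed in a bay of the full rack: the one on which the reel stands at the start (it stays there and so records where that was in the row). Origin: centre of its underside; axes as the rack's
- pad_wax: cork pad, 62 x 60 x 4 mm, fixed in a bay of the full rack: the one on which the beeswax stands at the start (it stays there and so records where that was in the row). Origin: centre of its underside; axes as the rack's
- pad_weight: cork pad, 62 x 60 x 4 mm, fixed in a bay of the full rack: the one on which the brass weight stands at the start (it stays there and so records where that was in the row). Origin: centre of its underside; axes as the rack's
- pad_clip: cork pad, 62 x 60 x 4 mm, fixed in a bay of the full rack: the one on which the clip stands at the start (it stays there and so records where that was in the row). Origin: centre of its underside; axes as the rack's
Mind the look-alikes: they are no part of the job. Leave any black or pink look-alike of the weight alone.

How it is judged:
By the outcome, as a careful person would: the job done as asked, in the order asked, and still so for the second after the job is handed in, with the robot touching nothing.
It also fails if it takes over 106 s, if anything falls off the work surface, if the arm or the gripper's body presses on something with over 40 N, if the wrist force passes 120 N, or if a joint passes its speed limit or range.

## Working session

There is one attempt and no reset: what is moved stays moved. The work goes in short steps, Python scripts to look and compute and a tool call to move; the robot and the scene stay as the last step left them, time stands still between calls to the robot, and variables do not carry over. Pictures are saved under pics/ and viewed, and the job is handed in when it is done.

Besides the shell and the picture viewer there is one more tool, called after ">>>" as name(argument=value, ...), one argument or row to a line, values as JSON. jog_arm: Moves the arm, as the interface text tells. Its arguments: {"type":"object","properties":{"turn":{"type":"array"},"slide":{"type":"array"},"grip":{"type":"array"},"newtons":{"type":"number"}},"required":["turn","slide","grip"]}

```bash
mkdir -p pics; ls; cat > h.py <<'E'
from workcell import bot, eyes, nets
import numpy as np, cv2, pickle
def w(p,c): return np.array(c["rotation"])@np.array(p)+np.array(c["position"])
def save(c,n): cv2.imwrite("pics/"+n,cv2.cvtColor(c["img"],cv2.COLOR_RGB2BGR))
E
python3 - <<'E'
from h import *
s=bot.read_state(); print(s)
for n in ["top","scene"]:
    c=eyes.read_camera(n); save(c,n+"0.png"); pickle.dump(c,open(n+"0.pkl","wb"))
    print(n,c["position"],np.round(c["rotation"],3).tolist(),c["intrinsics"])
    for t in ["full_rack","empty_rack","reel","wax","weight","clip","pad_reel","pad_clip"]:
        r=nets.search_frame(t,c)
        print(t,[(np.round(w(d["xyz"],c),3).tolist(),round(d["conf"],2)) for d in r[:4]])
E
```

```text
pics
{'time': 0.0, 'q': array([ 1.19612311e+00,  2.64760819e-01,  1.60540225e+00, -2.50511684e-05,
        1.27368333e+00, -3.68841296e-02]), 'joint_vel': array([ 0.00032076, -0.00146125,  0.00088445,  0.00051785,  0.00153394,
       -0.00110189]), 'joint_torque': array([-4.17261137e-03, -5.15127218e+01, -3.67300200e+01, -4.85661876e-04,
        1.32826509e-02,  3.29049624e-05]), 'tool_pos': array([0.22343839, 0.63620222, 0.24694156]), 'tcp_rot': array([-1.55671057,  0.2654902 , -0.26480077]), 'wrist_force': array([ 0.51067207, -0.39715675,  0.13258334]), 'torque': array([ 0.02546961,  0.00975402, -0.00947074]), 'width': 0.9936636377187207}
top [ 0.38760268 -0.17247986  1.23424429] [-2.179, 2.145, -0.122] [[523.16644376   0.         287.2375636 ]
 [  0.         523.16644376 211.30587049]
 [  0.           0.           1.        ]]
full_rack [([0.555, -0.005, 1.402], 0.69)]
empty_rack [([0.331, -0.229, 1.178], 0.85)]
reel [([0.461, -0.099, 1.308], 0.58)]
wax [([0.623, 0.063, 1.469], 0.79), ([0.477, -0.083, 1.324], 0.54)]
weight [([0.339, -0.222, 1.185], 0.98), ([-0.326, -0.886, 0.521],
[... 171 characters left out ...]
14, 1.621], 0.44)]
scene [ 0.07659934 -0.85220899  0.8701887 ] [-2.264, 0.754, -0.284] [[494.22704024   0.         286.05631161]
 [  0.         494.22704024 208.37765626]
 [  0.           0.           1.        ]]
full_rack [([0.048, -0.881, 0.841], 0.82)]
empty_rack [([-0.314, -1.243, 0.48], 0.73)]
reel [([-0.019, -0.948, 0.775], 0.66)]
wax [([0.017, -0.912, 0.811], 0.54), ([-0.07, -0.998, 0.724], 0.37), ([0.069, -0.86, 0.862], 0.16)]
weight [([-0.071, -0.999, 0.723], 0.9), ([-0.636, -1.564, 0.158], 0.79), ([-0.101, -1.029, 0.693], 0.61)]
clip [([0.064, -0.865, 0.857], 0.58)]
pad_reel [([0.007, -0.922, 0.801], 0.71)]
pad_clip [([0.088, -0.841, 0.882], 0.65), ([-0.049, -0.978, 0.745], 0.44)]
```

Rotation is a rotation vector; fix that.

```bash
cat > h.py <<'E'
from workcell import bot, eyes, nets
import numpy as np, cv2, pickle
from scipy.spatial.transform import Rotation as R
def rot(c): return R.from_rotvec(np.array(c["rotation"])).as_matrix()
def w(p,c): return rot(c)@np.array(p)+np.array(c["position"])
def px(P,c):
    q=rot(c).T@(np.array(P)-np.array(c["position"])); K=np.array(c["intrinsics"]); u=K@q; return (u[:2]/u[2]).round(1)
def save(c,n): cv2.imwrite("pics/"+n,cv2.cvtColor(c["img"],cv2.COLOR_RGB2BGR))
def cloud(c):
    K=np.array(c["intrinsics"]); d=c["depth"]; v,u=np.mgrid[:420,:560]
    p=np.stack([(u-K[0,2])/K[0,0]*d,(v-K[1,2])/K[1,1]*d,d],-1)
    return p@rot(c).T+np.array(c["position"])
E
python3 - <<'E'
from h import *
for n in ["top","scene"]:
    c=eyes.read_camera(n)
    pickle.dump(c,open(n+"0.pkl","wb"))
    for t in ["full_rack","empty_rack","reel","wax","weight","clip","pad_reel","pad_wax","pad_weight","pad_clip"]:
        r=nets.search_frame(t,c)
        print(n,t,[(np.round(w(d["xyz"],c),3).tolist(),px(w(d["xyz"],c),c).tolist(),round(d["conf"],2)) for d in r[:4]])
E
```

```text
top full_rack [([0.468, -0.081, 0.013], [248.7, 236.0], 0.69)]
top empty_rack [([0.626, -0.023, 0.018], [225.7, 168.4], 0.66), ([0.476, -0.045, 0.034], [232.5, 231.7], 0.27)]
top reel [([0.464, -0.117, 0.063], [263.2, 236.5], 0.56)]
top wax [([0.473, -0.041, 0.035], [230.5, 232.9], 0.56)]
top weight [([0.376, -0.502, 0.025], [431.2, 278.7], 0.98), ([0.466, -0.083, 0.014], [249.4, 236.9], 0.73), ([0.694, -0.264, 0.025], [327.9, 141.2], 0.64), ([0.463, -0.192, 0.041], [296.4, 238.2], 0.59)]
top clip [([0.48, 0.029, 0.028], [200.9, 229.5], 0.63)]
top pad_reel [([0.465, -0.124, 0.015], [267.0, 237.4], 0.88)]
top pad_wax [([0.454, -0.042, 0.021], [231.4, 241.2], 0.75)]
top pad_weight [([0.45, -0.208, 0.017], [303.2, 244.2], 0.78)]
top pad_clip []
scene full_rack [([0.451, -0.09, 0.012], [229.8, 210.0], 0.86), ([0.474, -0.051, 0.038], [228.2, 189.4], 0.73)]
scene empty_rack [([0.624, -0.046, 0.012], [277.0, 171.4], 0.95)]
scene reel []
scene wax [([0.473, -0.052, 0.037], [228.5, 189.9], 0.51), ([0.45, -0.21, 0.013], [257.2, 239.8], 0.38)]
scene weight [([0.374, -0.512, 0.027], [313.9, 352.1], 0.87), ([0.693, -0.273, 0.029], [355.7, 204.5], 0.86), ([0.458, -0.205, 0.04], [258.1, 228.7], 0.63)]
scene clip [([0.48, 0.025, 0.029], [215.0, 174.6], 0.68)]
scene pad_reel [([0.455, -0.132, 0.018], [240.2, 217.5], 0.53)]
scene pad_wax [([0.456, -0.049, 0.018], [222.7, 198.0], 0.54)]
scene pad_weight [([0.45, -0.216, 0.014], [258.6, 241.1], 0.57), ([0.455, -0.131, 0.017], [240.1, 217.5], 0.21)]
scene pad_clip [([0.468, 0.024, 0.016], [211.7, 180.7], 0.7)]
```

View pics/top0.png

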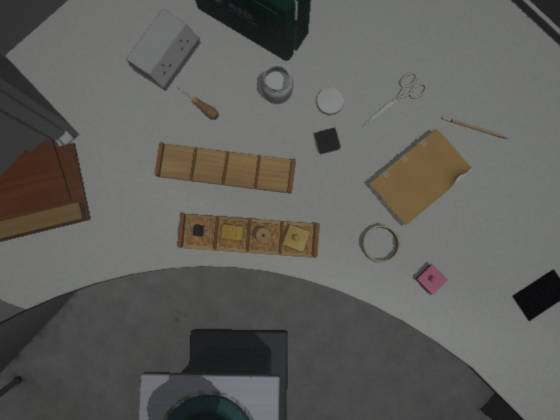

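View pics/scene0.png

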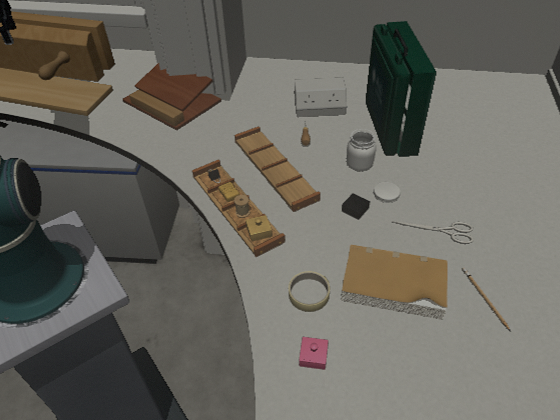

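```bash
python3 - <<'E'
from h import *
c=pickle.load(open("top0.pkl","rb")); im=cv2.cvtColor(c["img"],cv2.COLOR_RGB2BGR)
cv2.imwrite("pics/topcrop.png",cv2.resize(im[135:265,150:330],None,fx=4.4,fy=4.4,interpolation=cv2.INTER_CUBIC))
c=pickle.load(open("scene0.pkl","rb")); im=cv2.cvtColor(c["img"],cv2.COLOR_RGB2BGR)
cv2.imwrite("pics/scenecrop.png",cv2.resize(im[120:260,180:330],None,fx=4.2,fy=4.2,interpolation=cv2.INTER_CUBIC))
E
```

```text
(no output)
```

View pics/topcrop.png

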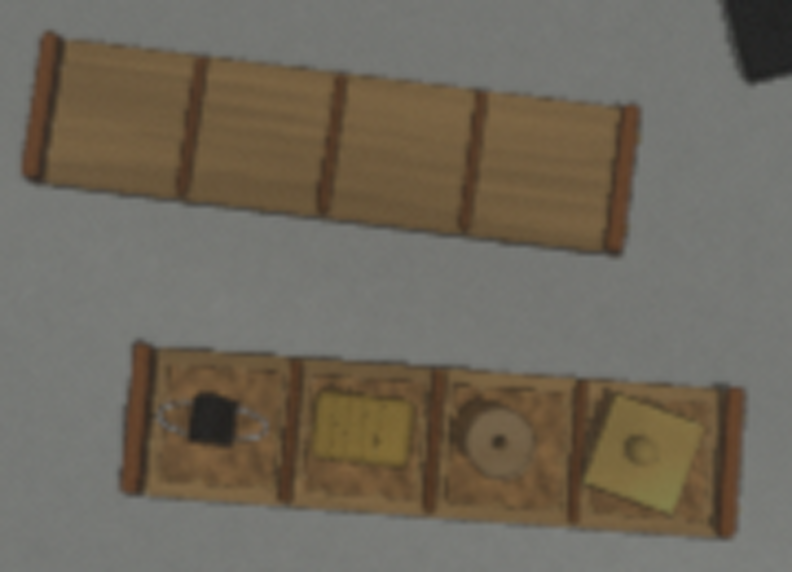

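View pics/scenecrop.png

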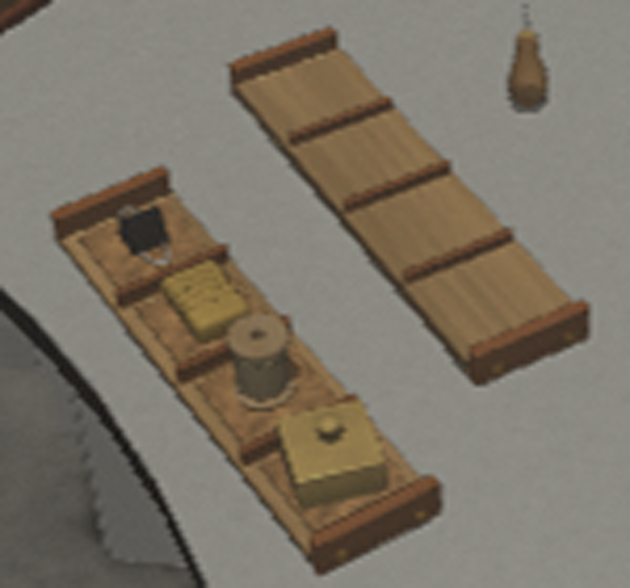

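```bash
cat > fit.py <<'E'
from h import *
from scipy.optimize import minimize
def boxes(cx,cy,yaw,floor):
    B=[(0,0,40,162,0,floor)]+[(0,y,40,3,0,.024) for y in (76,0,-76)]+[(0,s*157,40,5,0,.028) for s in (1,-1)]
    c,s=np.cos(yaw),np.sin(yaw); out=[]
    for bx,by,hx,hy,z0,z1 in B:
        P=[]
        for i in (-1,1):
            for j in (-1,1):
                for z in (z0,z1):
                    x,y=(bx+i*hx)/1e3,(by+j*hy)/1e3; P.append([cx+c*x-s*y,cy+s*x+c*y,z])
        out.append(np.array(P))
    return out
def proj(P,c):
    q=(P-np.array(c["position"]))@rot(c); K=np.array(c["intrinsics"]); return q[:,:2]/q[:,2:]*K[0,0]+K[:2,2]
def render(par,floor,c,S=6):
    m=np.zeros((420*S,560*S),np.uint8)
    for P in boxes(*par,floor):
        h=cv2.convexHull((((proj(P,c)+.5)*S-.5)*16).round().astype(np.int32))
        cv2.fillConvexPoly(m,h,255,shift=4)
    return cv2.resize(m,(560,420),interpolation=cv2.INTER_AREA)/255.
if __name__=="__main__":
  cs={n:pickle.load(open(n+"0.pkl","rb")) for n in("top","scene")}
  for name,p0,fl in(("full",[.466,-.085,-.05],.012),("empty",[.626,-.03,-.05],.016)):
   for n,c in cs.items():
    X=cloud(c); z=X[...,2]; 
    tab=np.median(z[(abs(X[...,0]-.55)<.02)&(abs(X[...,1]+.08)<.15)])
    near=np.hypot(X[...,0]-p0[0],X[...,1]-p0[1])<.25
    near&= abs((X[...,0]-p0[0])+ .1*(X[...,1]-p0[1]))<.075
    near|= render(p0,fl,c)>0
    mask=(z-tab>.006)&near&(c["depth"]>0)
    w_=near.astype(float)
    f=lambda p:(np.abs(render(p,fl,c)-mask)*w_).sum()
    best=min((minimize(f,p0+np.array(d),method="Nelder-Mead",options=dict(initial_simplex=p0+np.array(d)+np.array([[0,0,0],[.008,0,0],[0,.008,0],[0,0,.04]]),xatol=1e-4,fatol=.1)) for d in([0,0,0],[0,0,-.05],[.004,-.004,.05])),key=lambda r:r.fun)
    print(name,n,"tab",tab.round(4),best.x.round(4),best.fun,mask.sum())
E
python3 fit.py
cat > items.py <<'E'
from h import *
for n in("top","scene"):
    c=pickle.load(open(n+"0.pkl","rb")); X=cloud(c)
    for t,p,th in(("clip",(.48,.027),.022),("wax",(.473,-.045),.028),("reel",(.464,-.12),.054),("weight",(.46,-.2),.034),("knob",(.46,-.2),.05)):
        m=(np.hypot(X[...,0]-p[0],X[...,1]-p[1])<.036)&(X[...,2]>th)&(c["depth"]>0)
        P=X[m]
        r=cv2.minAreaRect((P[:,:2]*1e3).astype(np.float32)) if len(P)>3 else None
        print(n,t,len(P),P.mean(0).round(4),np.percentile(P[:,2],[50,95]).round(4),np.round(np.hstack([r[0],r[1],r[2]]),1))
E
python3 items.py
```

```text
full top tab 0.001 [ 0.4696 -0.0811 -0.0577] 178.49019607843138 4828
full scene tab 0.0 [ 0.4741 -0.0803 -0.0579] 197.74117647058824 3339
empty top tab 0.001 [ 0.6292 -0.0226 -0.1094] 517.6549019607843 5014
empty scene tab 0.0 [ 0.6346 -0.0209 -0.117 ] 363.6823529411765 2924
top clip 140 [0.477  0.0253 0.0294] [0.0285 0.0385] [474.9  23.4  62.8  43.3  84.1]
top wax 346 [ 0.4744 -0.0442  0.035 ] [0.0352 0.0389] [474.6 -43.9  52.1  36.1  84.8]
top reel 181 [ 0.467  -0.1173  0.0611] [0.0611 0.065 ] [ 467.3 -117.6   31.8   33.9    1.4]
top weight 460 [ 0.4628 -0.1924  0.0428] [0.0421 0.0554] [ 461.1 -198.2   63.9   49.8   70.4]
top knob 31 [ 0.4632 -0.1918  0.0568] [0.0567 0.0604] [ 4.63e+02 -1.92e+02  1.16e+01  1.13e+01  2.00e-01]
scene clip 81 [0.4796 0.0263 0.0295] [0.0295 0.0361] [479.1  15.5  48.1  28.   89.5]
scene wax 221 [ 0.4759 -0.0493  0.0336] [0.0337 0.0368] [477.2 -47.3  53.2  37.1  87.8]
scene reel 130 [ 0.469  -0.1213  0.0597] [0.0598 0.0625] [ 469.1 -120.4   34.6   32.7   88.8]
scene weight 390 [ 0.4636 -0.1984  0.0418] [0.0411 0.0552] [ 465.5 -196.    52.5   49.6   70.1]
scene knob 29 [ 0.4654 -0.1964  0.0557] [0.0563 0.0585] [ 464.9 -195.7   14.5   13.    27.8]
```

```bash
cat > fit2.py <<'E'
from fit import *
cs={n:pickle.load(open(n+"0.pkl","rb")) for n in("top","scene")}
for n,c in cs.items():
    hsv=cv2.cvtColor(c["img"],cv2.COLOR_RGB2HSV); s=hsv[...,1]; print(n,np.bincount((s[(render([.47,-.08,-.058],.012,c)>.9)]//16)),np.bincount(s[np.abs(cloud(c)[...,0]-.55)<.01]//16))
    for name,p0,fl in(("full",[.4715,-.081,-.058],.012),("empty",[.631,-.022,-.112],.016)):
        near=cv2.dilate((render(p0,fl,c)>0).astype(np.uint8),np.ones((11,11)))>0
        lab=cv2.cvtColor(c["img"],cv2.COLOR_RGB2LAB).astype(float); b=lab[...,2]
        bg=np.median(b[near&(render(p0,fl,c)==0)]); 
        mask=(b-bg>5)
        inn=cv2.erode((render(p0,fl,c)>0.99).astype(np.uint8),np.ones((9,9)))>0
        mask|=inn
        f=lambda p:(np.abs(render(p,fl,c)-mask)*near).sum()
        best=min((minimize(f,p0+np.array(d),method="Nelder-Mead",options=dict(initial_simplex=p0+np.array(d)+np.array([[0,0,0],[.006,0,0],[0,.006,0],[0,0,.04]]),xatol=1e-4,fatol=.1)) for d in([0,0,0],[0,0,-.03],[.004,-.004,.03])),key=lambda r:r.fun)
        print(name,n,best.x.round(4),round(best.fun,1),mask[near].sum())
        im=cv2.cvtColor(c["img"],cv2.COLOR_RGB2BGR); im[...,2][cv2.morphologyEx((render(best.x,fl,c)>.5).astype(np.uint8),cv2.MORPH_GRADIENT,np.ones((2,2)))>0]=255
        u=px([best.x[0],best.x[1],0],c).astype(int); cv2.imwrite(f"pics/f_{name}_{n}.png",cv2.resize(im[u[1]-50:u[1]+50,u[0]-85:u[0]+85],None,fx=4,fy=4))
E
python3 fit2.py; cd pics; python3 -c "
import cv2,numpy as np
cv2.imwrite('fall.png',cv2.resize(np.vstack([np.hstack([cv2.imread(f'f_{a}_{n}.png') for n in('top','scene')]) for a in('full','empty')]),(800,470),interpolation=cv2.INTER_AREA))"
```

```text
top [   3   42   55   30   77  244  858 2593  706  103] [3534   23   14    4   11    9   27  506  269  335    8]
full top [ 0.47   -0.0803 -0.0576] 116.4 4769
empty top [ 0.6299 -0.0222 -0.1096] 213.0 4572
scene [  62  130   62   42  135  172  759 1631  437   23] [2252 2060   13    3    9    6   24  454  253   36    1]
full scene [ 0.4742 -0.0785 -0.0566] 289.9 3252
empty scene [ 0.6341 -0.02   -0.1206] 315.8 2617
```

View pics/fall.png

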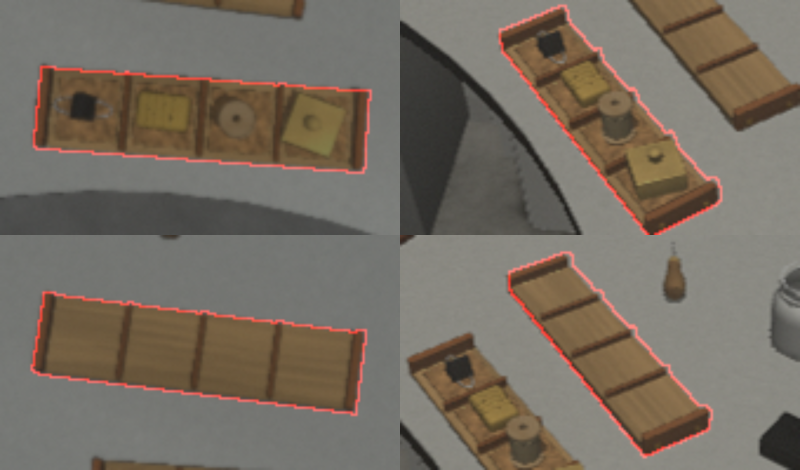

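```bash
python3 - <<'E'
from h import *
s=bot.read_state(); M=R.from_rotvec(s["tcp_rot"]).as_matrix(); print(M.round(3))
for n in("top","scene"):
    X=cloud(pickle.load(open(n+"0.pkl","rb")))
    for y0 in np.arange(-.3,.8,.1):
        m=(X[...,1]>y0)&(X[...,1]<y0+.1)&(X[...,0]>.15)&(X[...,0]<.75); print(n,round(y0,1),np.percentile(X[m][:,2],99.5).round(3) if m.any() else None,end="; ")
    print()
# dark clip body & yaw of items
for n in("top","scene"):
    c=pickle.load(open(n+"0.pkl","rb")); X=cloud(c); g=c["img"].max(-1)
    m=(np.hypot(X[...,0]-.478,X[...,1]-.027)<.03)&(X[...,2]>.024)&(g<60)
    P=X[m]; r=cv2.minAreaRect((P[:,:2]*1e3).astype(np.float32)); print(n,len(P),P.mean(0).round(4),r)
E
```

```text
[[ 0.943  0.     0.331]
 [-0.331 -0.     0.943]
 [ 0.    -1.    -0.   ]]
top -0.3 0.043; top -0.2 1.234; top -0.1 0.038; top 0.0 0.034; top 0.1 0.03; top 0.2 0.009; top 0.3 0.271; top 0.4 0.196; top 0.5 0.011; top 0.6 -0.418; top 0.7 -0.405; 
scene -0.3 0.043; scene -0.2 0.061; scene -0.1 0.036; scene 0.0 0.032; scene 0.1 0.028; scene 0.2 0.031; scene 0.3 0.301; scene 0.4 0.297; scene 0.5 0.312; scene 0.6 0.331; scene 0.7 0.158; 
top 82 [0.478  0.0355 0.0328] ((478.3937072753906, 35.80415344238281), (19.790489196777344, 24.012331008911133), 84.23320007324219)
scene 61 [0.4784 0.0296 0.0304] ((479.0965270996094, 31.60453987121582), (24.465137481689453, 17.514820098876953), 8.34382438659668)
```

```bash
python3 - <<'E'
from h import *
for n in("top","scene"):
    c=pickle.load(open(n+"0.pkl","rb"));X=cloud(c)
    for lo in(.05,.12):
      for x0 in np.arange(.0,.9,.1):
        row=[]
        for y0 in np.arange(.1,.8,.1):
            m=(X[...,0]>x0)&(X[...,0]<x0+.1)&(X[...,1]>y0)&(X[...,1]<y0+.1)&(X[...,2]>lo); row.append((int(m.sum()),X[m][:,2].max().round(2) if m.any() else 0))
        if lo==.05: print(n,round(x0,1),row)
E
```

```text
top 0.0 [(0, 0), (0, 0), (0, 0), (0, 0), (0, 0), (0, 0), (0, 0)]
top 0.1 [(0, 0), (0, 0), (0, 0), (0, 0), (0, 0), (0, 0), (0, 0)]
top 0.2 [(0, 0), (0, 0), (0, 0), (0, 0), (0, 0), (0, 0), (0, 0)]
top 0.3 [(0, 0), (0, 0), (0, 0), (0, 0), (0, 0), (0, 0), (0, 0)]
top 0.4 [(0, 0), (0, 0), (4, np.float64(0.05)), (16, np.float64(0.05)), (0, 0), (0, 0), (0, 0)]
top 0.5 [(0, 0), (0, 0), (232, np.float64(0.06)), (659, np.float64(0.08)), (0, 0), (0, 0), (0, 0)]
top 0.6 [(0, 0), (0, 0), (1866, np.float64(0.28)), (1324, np.float64(0.22)), (0, 0), (0, 0), (0, 0)]
top 0.7 [(0, 0), (0, 0), (1293, np.float64(0.29)), (199, np.float64(0.24)), (0, 0), (0, 0), (0, 0)]
top 0.8 [(1124, np.float64(0.08)), (24, np.float64(0.08)), (0, 0), (167, np.float64(0.17)), (2, np.float64(0.07)), (0, 0), (0, 0)]
scene 0.0 [(0, 0), (0, 0), (0, 0), (0, 0), (0, 0), (0, 0), (0, 0)]
scene 0.1 [(0, 0), (0, 0), (0, 0), (0, 0), (13, np.float64(0.3)), (0, 0), (0, 0)]
scene 0.2 [(0, 0), (0, 0), (0, 0), (0, 0), (249, np.float64(0.34)), (433, np.float64(0.34)), (13, np.float64(0.3))]
scene 0.3 [(0, 0), (0, 0), (0, 0), (0, 0), (0, 0), (27, np.float64(0.1)), (919, np.float64(0.16))]
scene 0.4 [(0, 0), (0, 0), (1, np.float64(0.05)), (0, 0), (0, 0), (121, np.float64(0.15)), (1091, np.float64(0.16))]
scene 0.5 [(0, 0), (0, 0), (52, np.float64(0.06)), (631, np.float64(0.3)), (773, np.float64(0.28)), (0, 0), (186, np.float64(0.16))]
scene 0.6 [(0, 0), (0, 0), (1586, np.float64(0.31)), (2416, np.float64(0.31)), (6, np.float64(0.26)), (0, 0), (482, np.float64(0.18))]
scene 0.7 [(0, 0), (0, 0), (1360, np.float64(0.31)), (253, np.float64(0.27)), (0, 0), (0, 0), (0, 0)]
scene 0.8 [(495, np.float64(0.08)), (4, np.float64(0.08)), (0, 0), (483, np.float64(0.26)), (138, np.float64(0.22)), (0, 0), (0, 0)]
```

>>> jog_arm(
  turn=[
    [0,0,0],
    [0,0,0],
    [0,0,0],
    [0,0,0],
    [0,0.09,0],
  ],
  slide=[
    [0,0,-45],
    [0,0,-45],
    [0,0,-45],
    [0,0,-35],
    [45,0,0],
  ],
  grip=[100,100,100,100,60],
  newtons=80,
)

```text
time: 2.5
tool_pos: [0.205, 0.4586, 0.2475]
tcp_rot: [-1.548, 0.335, -0.33]
wrist_force: [0.7, 2.4, -0.4]
width: 0.855
```

>>> jog_arm(
  turn=[
    [0,0.09,0],
    [0,0.09,0],
    [0,0.09,0],
    [0,0.09,0],
    [0,0.09,0],
  ],
  slide=[
    [45,0,0],
    [45,0,0],
    [45,0,0],
    [45,0,0],
    [45,0,0],
  ],
  grip=[60,60,60,60,60],
)

```text
time: 3.0
tool_pos: [0.3946, 0.333, 0.2487]
tcp_rot: [-1.458, 0.688, -0.688]
wrist_force: [0.2, 0.8, 0.2]
width: 0.601
```

```bash
cat > go.py <<'E'
import sys; from h import *
# args x y z [jawdeg]
s=bot.read_state(); M=R.from_rotvec(s["tcp_rot"]).as_matrix(); a=[float(v) for v in sys.argv[1:]]
d=np.array(a[:3])-s["tool_pos"]; cur=np.arctan2(M[1,2],M[0,2])
print("pos",s["tool_pos"].round(4),"jawang",cur.round(4),"tilt",M[2].round(3),"F",s["wrist_force"].round(1),"w",round(s["width"],3),"t",round(s["time"],2))
t=cur-a[3] if len(a)>3 else 0
print("turn y",round(t,3),"slide(cur axes) mm",(M.T@d*1e3).round(1),"slide after turn",((M@R.from_rotvec([0,t,0]).as_matrix()).T@d*1e3).round(1),"dist",np.linalg.norm(d).round(3))
E
python3 go.py .465 -.194 .13 -.057
```

```text
pos [0.3946 0.333  0.2487] jawang 0.6894 tilt [ 0.    -1.     0.001] F [0.2 0.8 0.2] w 0.601 t 3.0
turn y 0.746 slide(cur axes) mm [ 451.5  118.3 -281. ] slide after turn [522.3 118.3 100.2] dist 0.545
```

>>> jog_arm(
  turn=[
    [0,0.149,0],
    [0,0.149,0],
    [0,0.149,0],
    [0,0.149,0],
    [0,0.149,0],
  ],
  slide=[
    [45,0,0],
    [45,0,0],
    [45,0,0],
    [45,0,0],
    [45,0,0],
  ],
  grip=[60,60,60,60,60],
)

```text
time: 3.5
tool_pos: [0.4787, 0.1292, 0.2486]
tcp_rot: [-1.18, 1.251, -1.252]
wrist_force: [0.2, -1.0, -0.8]
width: 0.598
```

```bash
python3 go.py .465 -.194 .13 -.057
```

```text
pos [0.4787 0.1292 0.2486] jawang -0.0583 tilt [-0.    -1.     0.001] F [ 0.2 -1.  -0.8] w 0.598 t 3.5
turn y -0.001 slide(cur axes) mm [323.5 118.5   5. ] slide after turn [323.5 118.5   4.6] dist 0.345
```

>>> jog_arm(
  turn=[
    [0,0,0],
    [0,0,0],
    [0,0,0],
    [0,0,0],
    [0,0,0],
  ],
  slide=[
    [45,0,1],
    [45,0,1],
    [45,0,1],
    [45,0,1],
    [45,0,1],
  ],
  grip=[45,45,45,45,45],
)

```text
time: 4.0
tool_pos: [0.4707, -0.0958, 0.2487]
tcp_rot: [-1.184, 1.246, -1.248]
wrist_force: [0.9, -0.7, -0.0]
width: 0.448
```

>>> jog_arm(
  turn=[
    [0,0,0],
    [0,0,0],
    [0,0,0],
    [0,0,0],
  ],
  slide=[
    [48,20,0],
    [48,40,0],
    [2,48,0],
    [0,0,0],
  ],
  grip=[45,45,45,45],
)

```text
time: 4.4
tool_pos: [0.4613, -0.1797, 0.1427]
tcp_rot: [-1.188, 1.261, -1.24]
wrist_force: [-2.0, 0.7, -0.9]
width: 0.448
```

```bash
python3 go.py .4643 -.194 .061 -.057; python3 - <<'E'
from h import *
c=eyes.read_camera("scene"); save(c,"s1.png"); u=px([.464,-.194,.06],c).astype(int); print(u)
im=cv2.imread("pics/s1.png"); cv2.imwrite("pics/s1c.png",cv2.resize(im[u[1]-90:u[1]+40,u[0]-80:u[0]+80],None,fx=4.5,fy=4.5,interpolation=cv2.INTER_CUBIC))
E
```

```text
pos [ 0.4613 -0.1797  0.1427] jawang -0.055 tilt [-0.005 -1.    -0.012] F [-2.   0.7 -0.9] w 0.448 t 4.4
turn y 0.002 slide(cur axes) mm [14.5 81.6  4.8] slide after turn [14.5 81.6  4.8] dist 0.083
[257 218]
```

View pics/s1c.png

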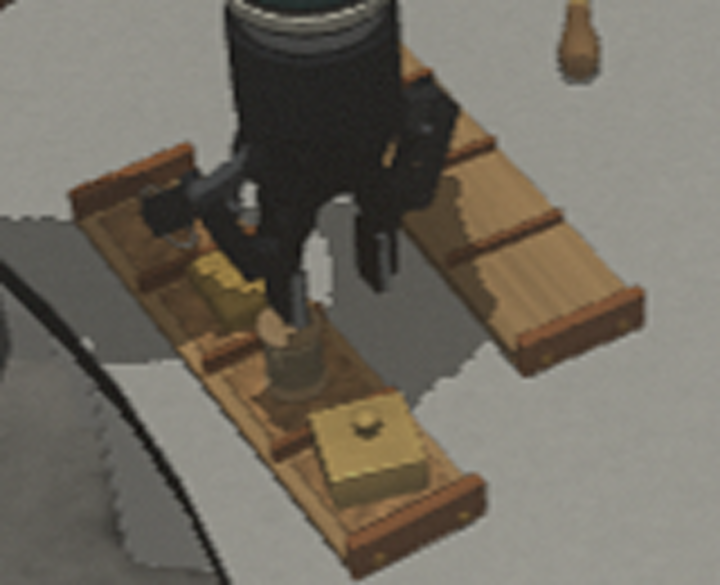

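The crop shows the gripper above the reel side of the row. The brass weight (crop 370,440) is clear beneath its path, with its knob at (368,420).

>>> jog_arm(
  turn=[
    [0,0,0],
  ],
  slide=[
    [0,0,0],
  ],
  grip=[45],
)

```text
time: 4.55
tool_pos: [0.4673, -0.1804, 0.1503]
tcp_rot: [-1.184, 1.246, -1.248]
wrist_force: [1.6, 0.7, 0.1]
width: 0.45
```

```bash
python3 go.py .4643 -.194 .061 -.057
```

```text
pos [ 0.4673 -0.1804  0.1503] jawang -0.0517 tilt [ 0.    -1.     0.001] F [1.6 0.7 0.1] w 0.45 t 4.55
turn y 0.005 slide(cur axes) mm [13.7 89.3 -2.3] slide after turn [13.8 89.3 -2.3] dist 0.09
```

>>> jog_arm(
  turn=[
    [0,0.005,0],
    [0,0,0],
    [0,0,0],
    [0,0,0],
  ],
  slide=[
    [13.7,0,-2.3],
    [0,35,0],
    [0,25,0],
    [0,0,0],
  ],
  grip=[45,45,45,45],
)

```text
time: 4.95
tool_pos: [0.4622, -0.1935, 0.0879]
tcp_rot: [-1.184, 1.253, -1.248]
wrist_force: [0.0, 0.3, 0.2]
width: 0.452
```

```bash
python3 go.py .4643 -.194 .061 -.057; python3 - <<'E'
from h import *
ims=[]
for n in("scene","top"):
    c=eyes.read_camera(n); save(c,n+"2.png"); u=px([.464,-.194,.06],c).astype(int); print(u)
    im=cv2.imread(f"pics/{n}2.png"); ims.append(cv2.resize(im[u[1]-40:u[1]+30,u[0]-35:u[0]+35],None,fx=5.7,fy=5.7,interpolation=cv2.INTER_CUBIC))
cv2.imwrite("pics/s2c.png",np.hstack(ims))
E
```

```text
pos [ 0.4622 -0.1935  0.0879] jawang -0.0561 tilt [-0.001 -1.    -0.003] F [0.  0.3 0.2] w 0.452 t 4.95
turn y 0.001 slide(cur axes) mm [ 0.4 26.9  2.2] slide after turn [ 0.4 26.9  2.2] dist 0.027
[257 218]
[297 237]
```

View pics/s2c.png

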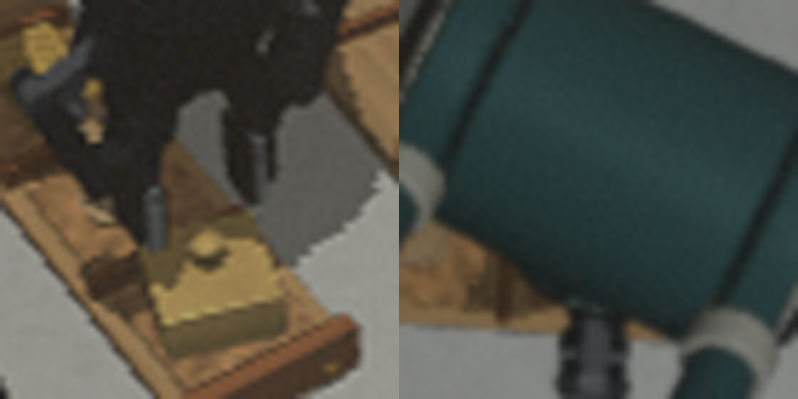

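```bash
python3 - <<'E'
from h import *
c=pickle.load(open("scene0.pkl","rb"))
s=bot.read_state(); print(s["tool_pos"])
for z in(.070,.074,.078): print(px([.4635,-.1935-.011,z],c),px([.4635,-.1935,z],c))
print(px([.4643,-.194,.058],c),px([.4643,-.205,.058],c))
E
```

```text
[ 0.46455695 -0.19447893  0.09071896]
[259.3 218.7] [256.5 215.8]
[259.2 217.4] [256.4 214.6]
[259.1 216.2] [256.3 213.3]
[257.3 219.4] [260.  222.3]
```

>>> jog_arm(
  turn=[
    [0,0,0],
    [0,0,0],
    [0,0,0],
    [0,0,0],
    [0,0,0],
  ],
  slide=[
    [1.2,20,0.5],
    [0,9.3,0],
    [0,0,0],
    [0,0,0],
    [0,0,0],
  ],
  grip=[45,45,45,0,0],
  newtons=80,
)

```text
time: 5.55
tool_pos: [0.4649, -0.1956, 0.0611]
tcp_rot: [-1.181, 1.249, -1.253]
wrist_force: [-3.7, 2.3, 9.7]
width: 0.127
```

>>> jog_arm(
  turn=[
    [0,0,0],
    [0,0,0],
  ],
  slide=[
    [0,0,0],
    [0,0,0],
  ],
  grip=[0,0],
)

```text
time: 5.75
tool_pos: [0.4649, -0.1956, 0.0612]
tcp_rot: [-1.181, 1.249, -1.253]
wrist_force: [-1.2, 0.6, 6.6]
width: 0.123
```

>>> jog_arm(
  turn=[
    [0,0,0],
    [0,0,0],
    [0,0,0],
    [0,0,0],
  ],
  slide=[
    [0,-5,0],
    [0,-15,0],
    [0,-20,0],
    [0,0,0],
  ],
  grip=[0,0,0,0],
)

```text
time: 6.15
tool_pos: [0.4649, -0.1957, 0.1012]
tcp_rot: [-1.181, 1.248, -1.253]
wrist_force: [0.8, -0.5, -7.4]
width: 0.116
```

```bash
cat > look.py <<'E'
import sys; from h import *
# name x y z half scale
n=sys.argv[1]; x,y,z,h=[float(v) for v in sys.argv[2:6]]; h=int(h)
c=eyes.read_camera(n); s=bot.read_state(); print(s["tool_pos"].round(4),s["wrist_force"].round(1),round(s["width"],3),round(s["time"],2)); k=int(s["time"]*100)
pickle.dump(c,open(n+"_last.pkl","wb")); u=px([x,y,z],c).astype(int); f=f"pics/{n}_{k}.png"
im=cv2.cvtColor(c["img"],cv2.COLOR_RGB2BGR); v0,u0=max(0,u[1]-h),max(0,u[0]-h); print(f,"origin",u0,v0,"scale",580/(2*h))
cv2.imwrite(f,cv2.resize(im[v0:u[1]+h,u0:u[0]+h],None,fx=580/(2*h),fy=580/(2*h),interpolation=cv2.INTER_CUBIC))
cv2.imwrite("pics/last.png",cv2.imread(f))
E
python3 look.py scene .465 -.195 .08 45
```

```text
[ 0.4643 -0.1954  0.1   ] [ 0.4  0.6 -6.8] 0.117 6.2
pics/scene_620.png origin 212 167 scale 6.444444444444445
```

View pics/last.png

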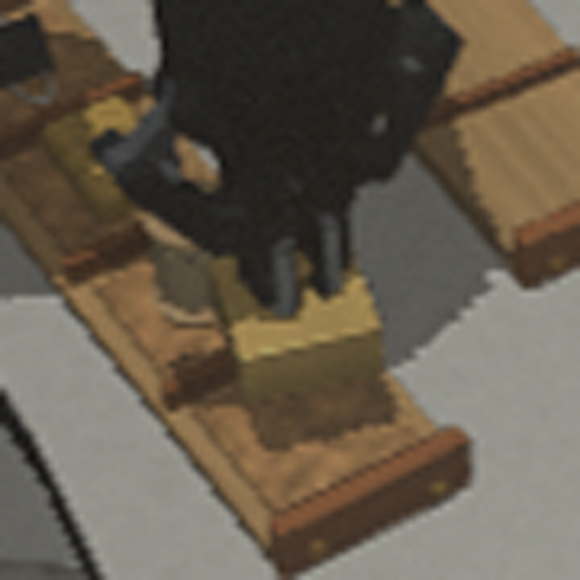

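```bash
python3 go.py .645 .092 .14 .175
```

```text
pos [ 0.4643 -0.1954  0.1   ] jawang -0.0569 tilt [ 0.001 -1.     0.001] F [ 0.4  0.6 -6.8] w 0.117 t 6.2
turn y -0.232 slide(cur axes) mm [-297.2  -39.9  164.1] slide after turn [-251.5  -39.9  228.1] dist 0.342
```

>>> jog_arm(
  turn=[
    [0,0,0],
    [0,0,0],
    [0,0,0],
    [0,0,0],
    [0,0,0],
  ],
  slide=[
    [0,-25,0],
    [-10,-15,6],
    [-25,0,14],
    [-37,0,20],
    [-40,0,22],
  ],
  grip=[0,0,0,0,0],
)

```text
time: 6.7
tool_pos: [0.531, -0.0862, 0.1377]
tcp_rot: [-1.183, 1.255, -1.251]
wrist_force: [1.2, -0.8, -7.0]
width: 0.119
```

>>> jog_arm(
  turn=[
    [0,0,0],
    [0,0,0],
    [0,0,0],
    [0,0,0],
    [0,0,0],
  ],
  slide=[
    [-40,0,22],
    [-40,0,22],
    [-40,0,22],
    [-40,0,22],
    [-25,0,14],
  ],
  grip=[0,0,0,0,0],
)

```text
time: 7.2
tool_pos: [0.6446, 0.095, 0.137]
tcp_rot: [-1.184, 1.252, -1.248]
wrist_force: [-0.1, -0.6, -6.7]
width: 0.114
```

>>> jog_arm(
  turn=[
    [0,-0.06,0],
    [0,-0.06,0],
    [0,-0.06,0],
    [0,-0.052,0],
    [0,0,0],
  ],
  slide=[
    [0,0,0],
    [0,0,0],
    [0,0,0],
    [0,0,0],
    [0,0,0],
  ],
  grip=[0,0,0,0,0],
)

```text
time: 7.7
tool_pos: [0.6428, 0.0919, 0.1367]
tcp_rot: [-1.29, 1.082, -1.077]
wrist_force: [0.7, -0.1, -7.6]
width: 0.117
```

```bash
python3 go.py .645 .092 .062 .175; python3 look.py scene .645 .092 .08 50
```

```text
pos [0.6428 0.0919 0.1367] jawang 0.1753 tilt [-0.    -1.    -0.005] F [ 0.7 -0.1 -7.6] w 0.117 t 7.7
turn y 0.0 slide(cur axes) mm [ 0.3 74.7  2.5] slide after turn [ 0.3 74.7  2.5] dist 0.075
[0.6431 0.0919 0.1372] [-0.3 -0.1 -7.4] 0.119 7.75
pics/scene_775.png origin 202 72 scale 5.8
```

View pics/last.png

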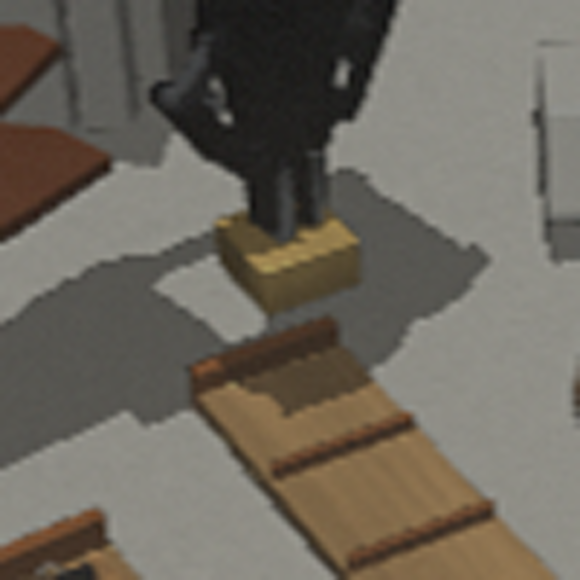

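>>> jog_arm(
  turn=[
    [0,0,0],
    [0,0,0],
    [0,0,0],
    [0,0,0],
  ],
  slide=[
    [0,30,2],
    [0,28,0],
    [0,12,0],
    [0,0,0],
  ],
  grip=[0,0,0,0],
)

```text
time: 8.15
tool_pos: [0.6434, 0.0919, 0.0659]
tcp_rot: [-1.292, 1.085, -1.076]
wrist_force: [-0.4, 1.0, -6.8]
width: 0.119
```

```bash
python3 go.py .645 .092 .062 .175; python3 look.py scene .645 .092 .05 40
```

```text
pos [0.6434 0.0919 0.0659] jawang 0.1742 tilt [-0.    -1.    -0.007] F [-0.4  1.  -6.8] w 0.119 t 8.15
turn y -0.001 slide(cur axes) mm [0.2 3.9 1.6] slide after turn [0.2 3.9 1.6] dist 0.004
[0.6451 0.0921 0.068 ] [-0.2 -0.8 -6.8] 0.117 8.2
pics/scene_819.png origin 213 91 scale 7.25
```

View pics/last.png

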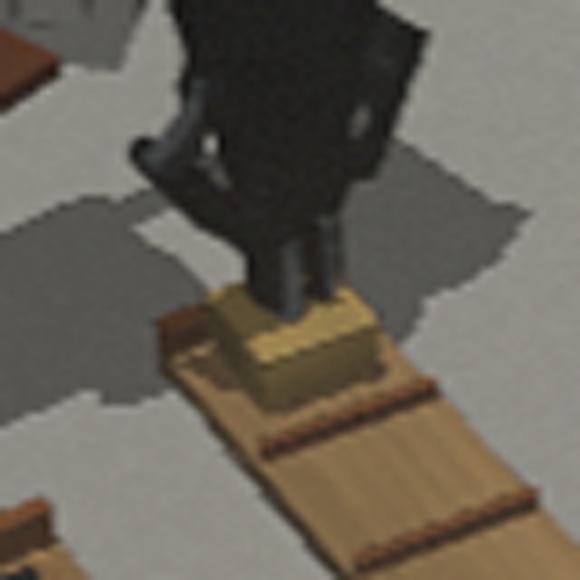

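>>> jog_arm(
  turn=[
    [0,0,0],
    [0,0,0],
    [0,0,0],
  ],
  slide=[
    [0,3,0],
    [0,2,0],
    [0,0,0],
  ],
  grip=[0,0,0],
)

```text
time: 8.5
tool_pos: [0.6473, 0.0924, 0.0659]
tcp_rot: [-1.285, 1.078, -1.08]
wrist_force: [-0.4, -0.1, -7.2]
width: 0.113
```

```bash
python3 go.py .645 .092 .062 .175
```

```text
pos [0.6473 0.0924 0.0659] jawang 0.1749 tilt [ 0.    -1.     0.002] F [-0.4 -0.1 -7.2] w 0.113 t 8.5
turn y -0.0 slide(cur axes) mm [-0.   3.9 -2.4] slide after turn [-0.   3.9 -2.4] dist 0.005
```

>>> jog_arm(
  turn=[
    [0,0,0],
    [0,0,0],
    [0,0,0],
  ],
  slide=[
    [0,2,-1],
    [0,0,0],
    [0,0,0],
  ],
  grip=[0,0,0],
)

```text
time: 8.8
tool_pos: [0.6455, 0.0922, 0.0629]
tcp_rot: [-1.287, 1.079, -1.079]
wrist_force: [-0.1, 0.5, -7.2]
width: 0.118
```

```bash
python3 go.py .645 .092 .062 .175
```

```text
pos [0.6455 0.0922 0.0629] jawang 0.175 tilt [ 0. -1.  0.] F [-0.1  0.5 -7.2] w 0.118 t 8.8
turn y -0.0 slide(cur axes) mm [ 0.1  0.9 -0.5] slide after turn [ 0.1  0.9 -0.5] dist 0.001
```

>>> jog_arm(
  turn=[
    [0,0,0],
    [0,0,0],
    [0,0,0],
  ],
  slide=[
    [0,1.5,0],
    [0,0,0],
    [0,0,0],
  ],
  grip=[0,0,0],
)

```text
time: 9.1
tool_pos: [0.6457, 0.0922, 0.0613]
tcp_rot: [-1.287, 1.079, -1.079]
wrist_force: [-0.0, 0.0, -6.1]
width: 0.115
```

>>> jog_arm(
  turn=[
    [0,0,0],
    [0,0,0],
    [0,0,0],
  ],
  slide=[
    [0,1,0],
    [0,0,0],
    [0,0,0],
  ],
  grip=[0,0,0],
)

```text
time: 9.4
tool_pos: [0.6458, 0.0922, 0.0613]
tcp_rot: [-1.287, 1.079, -1.08]
wrist_force: [-4.4, -0.7, 2.8]
width: 0.121
```

Contact. Release, then lift.

>>> jog_arm(
  turn=[
    [0,0,0],
    [0,0,0],
    [0,0,0],
    [0,0,0],
  ],
  slide=[
    [0,0,0],
    [0,0,0],
    [0,-20,0],
    [0,-40,0],
  ],
  grip=[45,45,45,45],
  newtons=30,
)

```text
time: 9.8
tool_pos: [0.643, 0.0919, 0.117]
tcp_rot: [-1.292, 1.084, -1.076]
wrist_force: [0.7, -0.2, -0.0]
width: 0.447
```

```bash
python3 go.py .467 -.119 .14 -.057; python3 look.py scene .645 .092 .05 40
```

```text
pos [0.643  0.0919 0.117 ] jawang 0.175 tilt [-0.    -1.    -0.007] F [ 0.7 -0.2 -0. ] w 0.447 t 9.8
turn y 0.232 slide(cur axes) mm [ 177.   -21.7 -210.2] slide after turn [ 220.6  -21.7 -163.9] dist 0.276
[0.6492 0.0926 0.1276] [1.4 0.3 4.9] 0.45 9.85
pics/scene_985.png origin 213 91 scale 7.25
```

View pics/last.png

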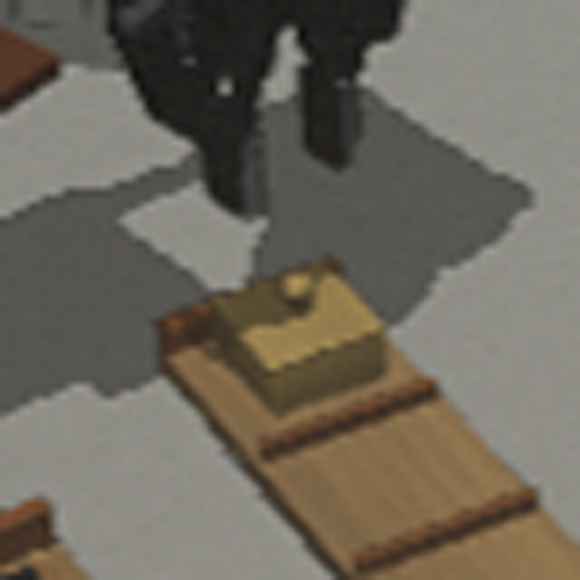

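>>> jog_arm(
  turn=[
    [0,0.06,0],
    [0,0.06,0],
    [0,0.06,0],
    [0,0.052,0],
    [0,0,0],
  ],
  slide=[
    [0,-20,0],
    [30,0,-20],
    [36,0,-27],
    [36,0,-27],
    [36,0,-27],
  ],
  grip=[75,75,75,75,75],
  newtons=30,
)

```text
time: 10.35
tool_pos: [0.5483, -0.049, 0.1411]
tcp_rot: [-1.18, 1.249, -1.253]
wrist_force: [0.4, -0.9, 0.1]
width: 0.746
```

>>> jog_arm(
  turn=[
    [0,0,0],
    [0,0,0],
    [0,0,0],
    [0,0,0],
  ],
  slide=[
    [36,0,-27],
    [36,0,-27],
    [10,0,-9],
    [0,0,0],
  ],
  grip=[75,75,75,75],
)

```text
time: 10.75
tool_pos: [0.48, -0.1273, 0.1408]
tcp_rot: [-1.179, 1.252, -1.255]
wrist_force: [0.3, 0.1, 0.0]
width: 0.752
```

```bash
python3 go.py .468 -.1195 .05 -.057; cat > meas.py <<'E'
from h import *
import sys
# measure item: name cx cy zmin radius
for n in("top","scene"):
    c=eyes.read_camera(n); pickle.dump(c,open(n+"_last.pkl","wb")); X=cloud(c)
    a=[float(v) for v in sys.argv[1:5]]
    m=(np.hypot(X[...,0]-a[0],X[...,1]-a[1])<a[3])&(X[...,2]>a[2])&(X[...,2]<a[2]+.03)
    P=X[m]
    if len(P)<5: print(n,len(P)); continue
    r=cv2.minAreaRect((P[:,:2]*1e3).astype(np.float32)); print(n,len(P),P.mean(0).round(4),np.round(np.hstack([r[0],r[1],r[2]]),1))
E
python3 meas.py .645 .092 .034 .04;python3 meas.py .645 .092 .05 .04
```

```text
pos [ 0.48   -0.1273  0.1408] jawang -0.0602 tilt [ 0.    -1.     0.002] F [0.3 0.1 0. ] w 0.752 t 10.75
turn y -0.003 slide(cur axes) mm [ -7.1  90.8 -12.6] slide after turn [ -7.1  90.8 -12.6] dist 0.092
top 478 [0.643  0.0947 0.0429] [643.9  95.5  50.9  50.2  83.3]
scene 9 [0.6615 0.0863 0.0388] [661.3  85.5  48.9   3.2  59.2]
top 31 [0.6436 0.0953 0.0568] [643.9  95.4  12.3  11.4  46.3]
scene 0
```

```bash
cat > prof.py <<'E'
from h import *
from fit import proj
def prof(c,par,z,floorx):
    ys=np.arange(-.17,.17,.0005); xs=np.arange(*floorx,.001); ct,st=np.cos(par[2]),np.sin(par[2])
    gx,gy=np.meshgrid(xs,ys); P=np.stack([par[0]+ct*gx-st*gy,par[1]+st*gx+ct*gy,np.full_like(gx,z)],-1).reshape(-1,3)
    q=proj(P,c).astype(np.float32); 
    g=cv2.cvtColor(c["img"],cv2.COLOR_RGB2LAB).astype(np.float32)
    v=cv2.remap(g,q[:,0].reshape(gx.shape),q[:,1].reshape(gx.shape),cv2.INTER_LINEAR)
    return ys,v.mean(1)
if __name__=="__main__":
  for n in("top","scene"):
    c=pickle.load(open(n+"0.pkl","rb"))
    for name,par in (("empty",{"top":[.6299,-.0222,-.1096],"scene":[.634,-.020,-.1206]}[n]),("full",{"top":[.47,-.0803,-.0576],"scene":[.474,-.0785,-.0566]}[n])):
      for fx in((-.036,-.022),(.022,.036)):
        ys,v=prof(c,par,.024,fx); L=v[:,0]
        out=[]
        for y0 in(.157,.076,0,-.076,-.157):
            k=np.abs(ys-y0)<.014; yy=ys[k]; a=v[k,1]-np.median(v[k,1]); a=np.clip(a-2,0,None)
            out.append(round(float((yy*a).sum()/max(a.sum(),1e-9))*1e3,1))
        print(n,name,fx,out)
E
python3 prof.py
```

```text
top empty (-0.036, -0.022) [157.7, 76.1, -0.1, -76.1, -156.6]
top empty (0.022, 0.036) [158.1, 76.1, 0.2, -76.0, -156.3]
top full (-0.036, -0.022) [157.1, 75.7, -0.4, -76.5, -157.0]
top full (0.022, 0.036) [157.4, 76.0, -0.3, -76.2, -156.6]
scene empty (-0.036, -0.022) [155.2, 70.8, -5.6, -81.5, -159.4]
scene empty (0.022, 0.036) [156.2, 71.5, -5.0, -80.9, -158.4]
scene full (-0.036, -0.022) [155.2, 71.2, -4.5, -80.8, -159.3]
scene full (0.022, 0.036) [155.6, 71.0, 0.0, -79.9, -158.9]
```

```bash
python3 go.py .469 -.1203 .048 -.057
```

```text
pos [ 0.4818 -0.1252  0.1407] jawang -0.056 tilt [-0.    -1.     0.002] F [0.5 0.1 0.5] w 0.75 t 10.95
turn y 0.001 slide(cur axes) mm [ -4.2  92.7 -13.2] slide after turn [ -4.2  92.7 -13.2] dist 0.094
```

>>> jog_arm(
  turn=[
    [0,0,0],
    [0,0,0],
    [0,0,0],
    [0,0,0],
    [0,0,0],
  ],
  slide=[
    [-4.2,0,-13],
    [0,40,0],
    [0,35,0],
    [0,17,0],
    [0,0,0],
  ],
  grip=[75,75,75,75,75],
)

```text
time: 11.45
tool_pos: [0.4644, -0.119, 0.0451]
tcp_rot: [-1.186, 1.256, -1.245]
wrist_force: [0.4, -0.4, -0.1]
width: 0.755
```

```bash
python3 go.py .469 -.1203 .048 -.057;python3 look.py scene .469 -.12 .04 40
```

```text
pos [ 0.4644 -0.119   0.0451] jawang -0.0555 tilt [-0.002 -1.    -0.007] F [ 0.4 -0.4 -0.1] w 0.755 t 11.45
turn y 0.001 slide(cur axes) mm [ 1.  -2.9  4.6] slide after turn [ 1.  -2.9  4.6] dist 0.006
[ 0.4661 -0.1196  0.047 ] [ 0.6 -0.2  1.5] 0.753 11.5
pics/scene_1150.png origin 201 165 scale 7.25
```

View pics/last.png

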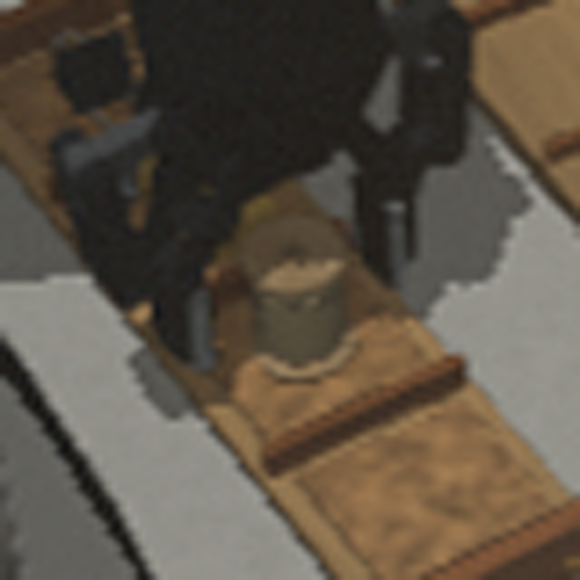

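The reel sits between the fingers, left finger at crop (190,350) and right at (395,270), so I close.

>>> jog_arm(
  turn=[
    [0,0,0],
    [0,0,0],
    [0,0,0],
    [0,0,0],
    [0,0,0],
  ],
  slide=[
    [0,0,1],
    [0,0,0],
    [0,0,0],
    [0,0,0],
    [0,0,0],
  ],
  grip=[30,20,10,10,10],
  newtons=30,
)

```text
time: 12.0
tool_pos: [0.47, -0.1214, 0.0498]
tcp_rot: [-1.18, 1.249, -1.253]
wrist_force: [-0.5, 0.2, 6.3]
width: 0.368
```

```bash
python3 go.py .636 .0126 .14 -.11
```

```text
pos [ 0.47   -0.1214  0.0498] jawang -0.0572 tilt [ 0.001 -1.     0.003] F [-0.5  0.2  6.3] w 0.368 t 12.0
turn y 0.053 slide(cur axes) mm [-143.2  -89.8  158.3] slide after turn [-151.4  -89.8  150.5] dist 0.232
```

>>> jog_arm(
  turn=[
    [0,0,0],
    [0,0,0],
    [0,0,0],
    [0,0,0],
    [0,0.053,0],
  ],
  slide=[
    [0,-20,0],
    [0,-40,0],
    [-20,-30,24],
    [-30,0,33],
    [-30,0,33],
  ],
  grip=[10,10,10,10,10],
)

```text
time: 12.5
tool_pos: [0.5652, -0.0461, 0.1406]
tcp_rot: [-1.151, 1.288, -1.294]
wrist_force: [-0.2, -0.1, 0.5]
width: 0.367
```

>>> jog_arm(
  turn=[
    [0,0,0],
    [0,0,0],
    [0,0,0],
    [0,0,0],
  ],
  slide=[
    [-30,0,30],
    [-30,0,30],
    [0,0,0],
    [0,0,0],
  ],
  grip=[10,10,10,10],
)

```text
time: 12.9
tool_pos: [0.6294, 0.0073, 0.1378]
tcp_rot: [-1.157, 1.289, -1.288]
wrist_force: [-0.5, 0.1, -0.4]
width: 0.37
```

```bash
python3 go.py .6362 .0126 .050 -.11;python3 look.py scene .636 .013 .07 50
```

```text
pos [0.6294 0.0073 0.1378] jawang -0.1084 tilt [ 0.    -1.    -0.001] F [-0.5  0.1 -0.4] w 0.37 t 12.9
turn y 0.002 slide(cur axes) mm [-6.  87.8  6.3] slide after turn [-6.  87.8  6.3] dist 0.088
[0.6285 0.0067 0.1377] [-1.3 -0.2  0.6] 0.368 12.95
pics/scene_1295.png origin 217 91 scale 5.8
```

View pics/last.png

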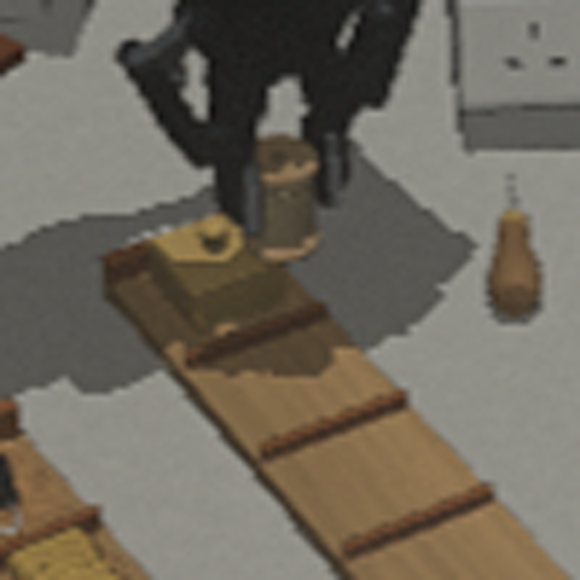

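>>> jog_arm(
  turn=[
    [0,0,0],
    [0,0,0],
    [0,0,0],
    [0,0,0],
    [0,0,0],
  ],
  slide=[
    [-6,0,7],
    [0,40,0],
    [0,32,0],
    [0,12,0],
    [0,0,0],
  ],
  grip=[10,10,10,10,10],
)

```text
time: 13.45
tool_pos: [0.6347, 0.0114, 0.0521]
tcp_rot: [-1.158, 1.294, -1.288]
wrist_force: [-0.5, 0.2, -0.9]
width: 0.367
```

>>> jog_arm(
  turn=[
    [0,0,0],
    [0,0,0],
  ],
  slide=[
    [0,0,0],
    [0,0,0],
  ],
  grip=[10,10],
)

```text
time: 13.65
tool_pos: [0.6386, 0.0117, 0.0565]
tcp_rot: [-1.152, 1.287, -1.292]
wrist_force: [0.1, 0.0, -0.2]
width: 0.371
```

```bash
python3 go.py .6362 .0126 .050 -.11
```

```text
pos [0.6386 0.0117 0.0565] jawang -0.1103 tilt [-0.    -1.     0.004] F [ 0.1  0.  -0.2] w 0.371 t 13.65
turn y -0.0 slide(cur axes) mm [-0.6  6.5 -2.5] slide after turn [-0.6  6.5 -2.5] dist 0.007
```

>>> jog_arm(
  turn=[
    [0,0,0],
    [0,0,0],
    [0,0,0],
    [0,0,0],
  ],
  slide=[
    [-0.6,2,-1],
    [0,1.5,0],
    [0,0,0],
    [0,0,0],
  ],
  grip=[10,10,10,10],
)

```text
time: 14.05
tool_pos: [0.636, 0.0127, 0.0509]
tcp_rot: [-1.155, 1.29, -1.29]
wrist_force: [0.6, 0.8, 0.3]
width: 0.367
```

```bash
python3 go.py .6362 .0126 .050 -.11
```

```text
pos [0.636  0.0127 0.0509] jawang -0.1099 tilt [-0. -1.  0.] F [0.6 0.8 0.3] w 0.367 t 14.05
turn y 0.0 slide(cur axes) mm [0.1 0.9 0.2] slide after turn [0.1 0.9 0.2] dist 0.001
```

>>> jog_arm(
  turn=[
    [0,0,0],
    [0,0,0],
    [0,0,0],
  ],
  slide=[
    [0,1.2,0],
    [0,0,0],
    [0,0,0],
  ],
  grip=[10,10,10],
)

```text
time: 14.35
tool_pos: [0.6361, 0.0127, 0.0496]
tcp_rot: [-1.155, 1.29, -1.29]
wrist_force: [-0.0, -0.4, 0.5]
width: 0.364
```

>>> jog_arm(
  turn=[
    [0,0,0],
    [0,0,0],
    [0,0,0],
  ],
  slide=[
    [0,0.8,0],
    [0,0,0],
    [0,0,0],
  ],
  grip=[10,10,10],
)

```text
time: 14.65
tool_pos: [0.6362, 0.0127, 0.0494]
tcp_rot: [-1.155, 1.29, -1.29]
wrist_force: [-1.5, 0.2, 5.5]
width: 0.369
```

>>> jog_arm(
  turn=[
    [0,0,0],
    [0,0,0],
    [0,0,0],
    [0,0,0],
    [0,0,0],
  ],
  slide=[
    [0,0,0],
    [0,0,0],
    [0,-15,0],
    [0,-40,0],
    [0,-35,0],
  ],
  grip=[65,65,65,65,65],
)

```text
time: 15.15
tool_pos: [0.6356, 0.0126, 0.1399]
tcp_rot: [-1.156, 1.291, -1.289]
wrist_force: [0.2, -0.3, 1.1]
width: 0.653
```

```bash
python3 go.py .4764 -.0472 .14 -.057;python3 look.py scene .636 .013 .05 40; python3 - <<'E'
from h import *
# wax yaw: fit in top by color
c=pickle.load(open("top0.pkl","rb")); X=cloud(c)
for n in("top","scene"):
    c=pickle.load(open(n+"0.pkl","rb")); X=cloud(c)
    m=((np.hypot(X[...,0]-.475,X[...,1]+.045)<.04)&(X[...,2]>.0285)).astype(np.uint8)
    k,l,st,_=cv2.connectedComponentsWithStats(m); i=1+np.argmax(st[1:,4]); P=X[l==i][:,:2]
    C=np.cov(P.T); e,v=np.linalg.eigh(C); print(n,P.mean(0),np.degrees(np.arctan2(v[1,0],v[0,0])),np.sqrt(e*12)*1e3)
    m=((np.hypot(X[...,0]-.478,X[...,1]-.033)<.03)&(X[...,2]>.024)&(c["img"].max(-1)<60))
    P=X[m][:,:2]; C=np.cov(P.T); e,v=np.linalg.eigh(C); print(" clip",P.mean(0),np.degrees(np.arctan2(v[1],v[0])),np.sqrt(e*12)*1e3)
    m=((np.hypot(X[...,0]-.643,X[...,1]-.093)<.045)&(X[...,2]>.034))
E
```

```text
pos [0.6356 0.0126 0.1399] jawang -0.1101 tilt [ 0.    -1.    -0.001] F [ 0.2 -0.3  1.1] w 0.653 t 15.15
turn y -0.053 slide(cur axes) mm [ 7.700e+01  1.000e-01 -1.516e+02] slide after turn [ 6.880e+01  1.000e-01 -1.555e+02] dist 0.17
[0.6402 0.0126 0.148 ] [ 2.2 -0.2  4.1] 0.653 15.2
pics/scene_1520.png origin 227 107 scale 7.25
top [ 0.47435064 -0.04416952] 174.03869581616487 [35.5634244  51.15739368]
 clip [0.47801249 0.03547706] [ -89.92164293 -179.92164293] [17.9247506  24.40793716]
scene [ 0.47604415 -0.04945336] 178.2223476945732 [36.57826049 51.9784714 ]
 clip [0.47836985 0.02955586] [-92.34591624 177.65408376] [13.87980158 24.84944771]
```

View pics/last.png

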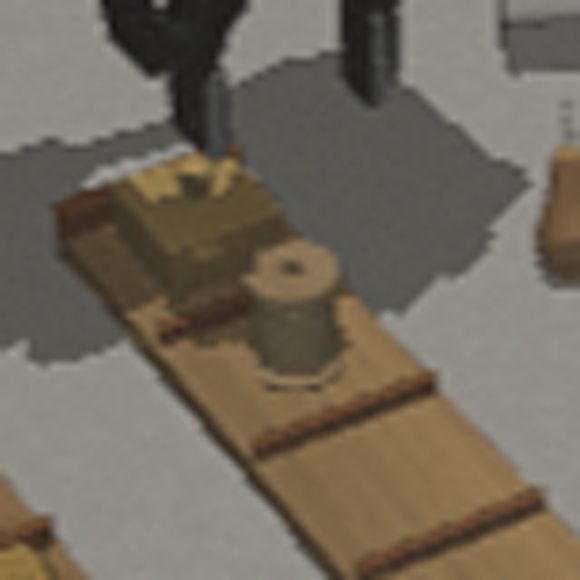

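>>> jog_arm(
  turn=[
    [0,0,0],
    [0,0,0],
    [0,0,0],
    [0,-0.025,0],
    [0,0,0],
  ],
  slide=[
    [20,0,-40],
    [20,0,-40],
    [20,0,-40],
    [15,0,-31],
    [0,0,0],
  ],
  grip=[78,78,78,78,78],
)

```text
time: 15.7
tool_pos: [0.4731, -0.046, 0.1383]
tcp_rot: [-1.17, 1.275, -1.271]
wrist_force: [1.0, 0.6, -0.2]
width: 0.782
```

```bash
python3 go.py .4764 -.0472 .037 -.085; python3 meas.py .636 .0126 .052 .03
```

```text
pos [ 0.4731 -0.046   0.1383] jawang -0.0862 tilt [ 0.    -1.    -0.003] F [ 1.   0.6 -0.2] w 0.782 t 15.7
turn y -0.001 slide(cur axes) mm [  0.8 101.2   3.7] slide after turn [  0.8 101.2   3.7] dist 0.101
top 179 [0.634  0.0167 0.061 ] [634.5  17.4  33.3  33.1   1. ]
scene 99 [0.6358 0.0127 0.0595] [635.7  13.6  33.7  33.    3.5]
```

>>> jog_arm(
  turn=[
    [0,0,0],
    [0,0,0],
    [0,0,0],
    [0,0,0],
    [0,0,0],
  ],
  slide=[
    [0.8,40,0],
    [0,35,0],
    [0,20,0],
    [0,5,0],
    [0,0,0],
  ],
  grip=[78,78,78,78,78],
)

```text
time: 16.3
tool_pos: [0.4784, -0.0458, 0.0384]
tcp_rot: [-1.168, 1.272, -1.271]
wrist_force: [0.2, -0.1, 1.0]
width: 0.779
```

```bash
python3 go.py .4764 -.0472 .037 -.085;python3 look.py scene .476 -.047 .03 40
```

```text
pos [ 0.4784 -0.0458  0.0384] jawang -0.0845 tilt [-0.    -1.    -0.001] F [ 0.2 -0.1  1. ] w 0.779 t 16.3
turn y 0.0 slide(cur axes) mm [ 1.5  1.4 -1.9] slide after turn [ 1.5  1.4 -1.9] dist 0.003
[ 0.4791 -0.046   0.0394] [0.6 0.5 0.9] 0.779 16.35
pics/scene_1635.png origin 188 150 scale 7.25
```

View pics/last.png

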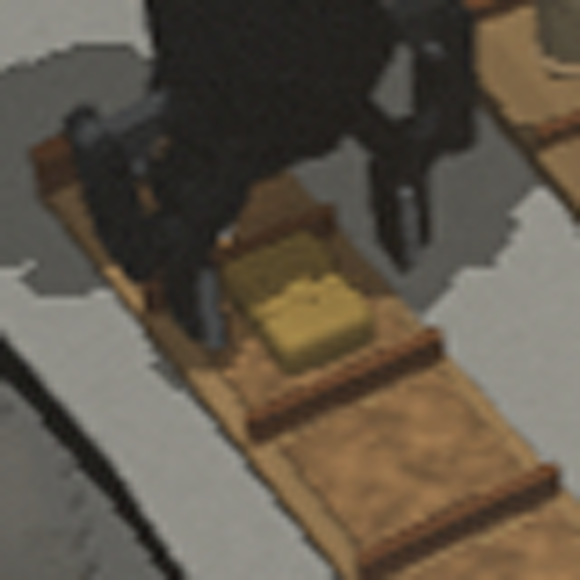

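The wax lies between the fingers (tips at crop 210,345 and 405,265), so I close on its 38 mm width.

>>> jog_arm(
  turn=[
    [0,0,0],
    [0,0,0],
    [0,0,0],
    [0,0,0],
    [0,0,0],
  ],
  slide=[
    [1.5,1.5,-2],
    [0,0,0],
    [0,0,0],
    [0,0,0],
    [0,0,0],
  ],
  grip=[78,35,20,20,20],
  newtons=30,
)

```text
time: 16.85
tool_pos: [0.4765, -0.0476, 0.0383]
tcp_rot: [-1.166, 1.27, -1.273]
wrist_force: [-0.9, -0.6, 6.4]
width: 0.413
```

```bash
python3 go.py .6278 -.064 .125 -.11
```

```text
pos [ 0.4765 -0.0476  0.0383] jawang -0.0851 tilt [ 0.    -1.     0.002] F [-0.9 -0.6  6.4] w 0.413 t 16.85
turn y 0.025 slide(cur axes) mm [  3.5 -86.4 152.4] slide after turn [ -0.3 -86.4 152.4] dist 0.175
```

>>> jog_arm(
  turn=[
    [0,0,0],
    [0,0,0],
    [0,0,0],
    [0,0,0],
    [0,0.025,0],
  ],
  slide=[
    [0,-20,0],
    [0,-40,0],
    [1,-27,30],
    [1,0,42],
    [1,0,42],
  ],
  grip=[20,20,20,20,20],
)

```text
time: 17.35
tool_pos: [0.5908, -0.0603, 0.1261]
tcp_rot: [-1.153, 1.288, -1.292]
wrist_force: [0.0, -0.5, 0.5]
width: 0.411
```

>>> jog_arm(
  turn=[
    [0,0,0],
    [0,0,0],
    [0,0,0],
    [0,0,0],
  ],
  slide=[
    [0,0,38],
    [0,0,0],
    [0,0,0],
    [0,0,0],
  ],
  grip=[20,20,20,20],
)

```text
time: 17.75
tool_pos: [0.6249, -0.0641, 0.1234]
tcp_rot: [-1.157, 1.292, -1.288]
wrist_force: [0.1, 1.0, -0.3]
width: 0.413
```

```bash
python3 go.py .6278 -.064 .0385 -.11;python3 look.py scene .628 -.064 .07 50
```

```text
pos [ 0.6249 -0.0641  0.1234] jawang -0.11 tilt [-0.    -1.    -0.003] F [ 0.1  1.  -0.3] w 0.413 t 17.75
turn y 0.0 slide(cur axes) mm [-0.4 84.9  3.1] slide after turn [-0.4 84.9  3.1] dist 0.085
[ 0.6248 -0.064   0.1236] [ 0.2  0.2 -0.7] 0.407 17.8
pics/scene_1780.png origin 231 107 scale 5.8
```

View pics/last.png

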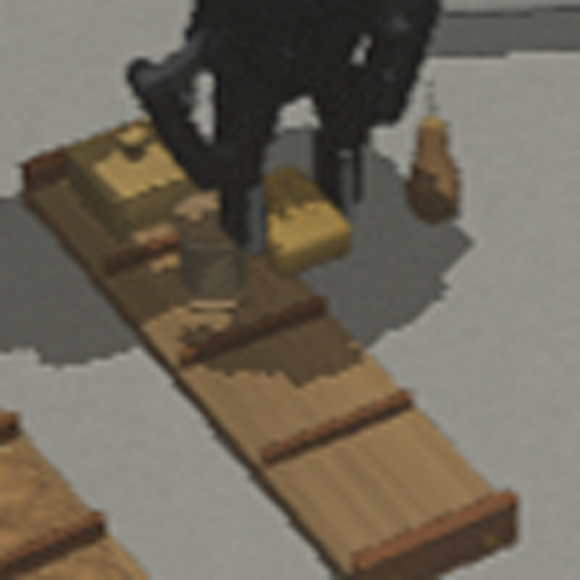

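>>> jog_arm(
  turn=[
    [0,0,0],
    [0,0,0],
    [0,0,0],
    [0,0,0],
    [0,0,0],
  ],
  slide=[
    [-0.4,30,3],
    [0,35,0],
    [0,13,0],
    [0,0,0],
    [0,0,0],
  ],
  grip=[20,20,20,20,20],
)

```text
time: 18.3
tool_pos: [0.6296, -0.0642, 0.0471]
tcp_rot: [-1.155, 1.289, -1.29]
wrist_force: [0.2, 0.4, 0.2]
width: 0.416
```

>>> jog_arm(
  turn=[
    [0,0,0],
    [0,0,0],
    [0,0,0],
  ],
  slide=[
    [0,2,0],
    [0,0,0],
    [0,0,0],
  ],
  grip=[20,20,20],
)

```text
time: 18.6
tool_pos: [0.6305, -0.0643, 0.0455]
tcp_rot: [-1.154, 1.288, -1.291]
wrist_force: [-0.5, 0.5, -0.4]
width: 0.41
```

```bash
python3 go.py .6278 -.064 .0385 -.11;python3 look.py scene .628 -.064 .03 40
```

```text
pos [ 0.6305 -0.0643  0.0455] jawang -0.11 tilt [ 0.    -1.     0.002] F [-0.5  0.5 -0.4] w 0.41 t 18.6
turn y 0.0 slide(cur axes) mm [ 0.   7.  -2.7] slide after turn [ 0.   7.  -2.7] dist 0.008
[ 0.6303 -0.0643  0.0452] [-0.  -0.3 -0.4] 0.409 18.65
pics/scene_1864.png origin 242 129 scale 7.25
```

View pics/last.png

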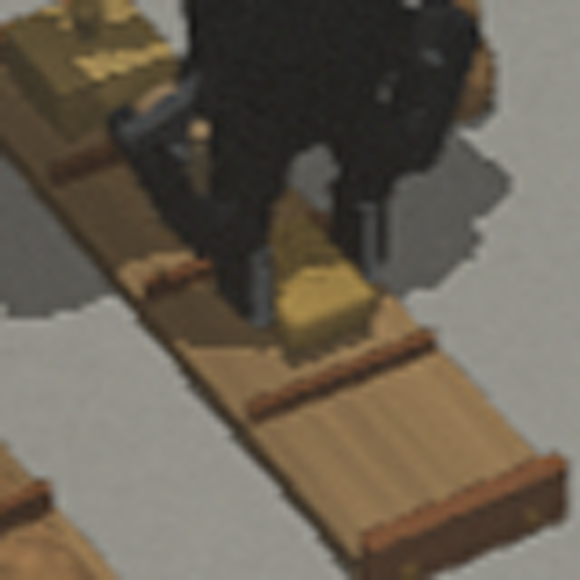

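>>> jog_arm(
  turn=[
    [0,0,0],
    [0,0,0],
    [0,0,0],
    [0,0,0],
  ],
  slide=[
    [0,3,-2.4],
    [0,3,0],
    [0,0,0],
    [0,0,0],
  ],
  grip=[20,20,20,20],
)

```text
time: 19.05
tool_pos: [0.6271, -0.0639, 0.0384]
tcp_rot: [-1.155, 1.29, -1.29]
wrist_force: [-2.0, -0.5, 3.1]
width: 0.414
```

>>> jog_arm(
  turn=[
    [0,0,0],
    [0,0,0],
    [0,0,0],
  ],
  slide=[
    [0,1,0],
    [0,0,0],
    [0,0,0],
  ],
  grip=[20,20,20],
)

```text
time: 19.35
tool_pos: [0.6272, -0.0639, 0.0384]
tcp_rot: [-1.155, 1.29, -1.29]
wrist_force: [-3.8, 0.1, 9.4]
width: 0.412
```

>>> jog_arm(
  turn=[
    [0,0,0],
    [0,0,0],
    [0,0,0],
    [0,0,0],
    [0,0,0],
  ],
  slide=[
    [0,0,0],
    [0,0,0],
    [0,-20,0],
    [0,-40,0],
    [0,-30,0],
  ],
  grip=[70,70,70,70,70],
)

```text
time: 19.85
tool_pos: [0.6271, -0.064, 0.1278]
tcp_rot: [-1.156, 1.29, -1.289]
wrist_force: [0.1, 0.4, 0.2]
width: 0.699
```

```bash
python3 go.py .48 .032 .13 -.06;python3 look.py scene .628 -.064 .03 40
```

```text
pos [ 0.6271 -0.064   0.1278] jawang -0.11 tilt [-0.    -1.    -0.001] F [0.1 0.4 0.2] w 0.699 t 19.85
turn y -0.05 slide(cur axes) mm [ -79.2   -2.1 -156.8] slide after turn [ -87.    -2.1 -152.6] dist 0.176
[ 0.6308 -0.0645  0.1342] [ 1.6 -0.6  3.4] 0.698 19.9
pics/scene_1989.png origin 242 129 scale 7.25
```

View pics/last.png

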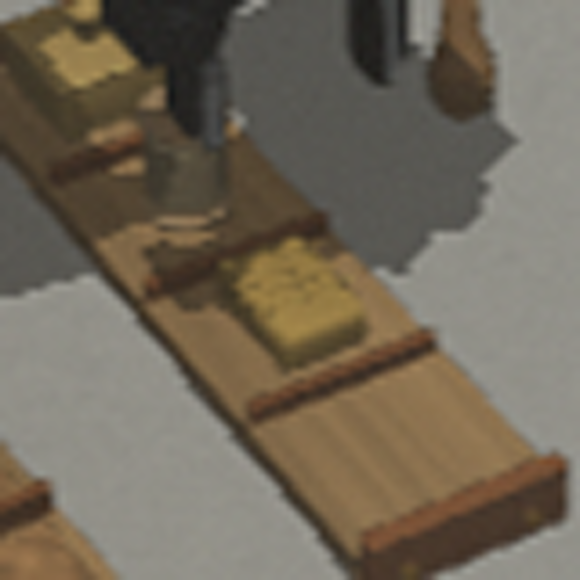

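>>> jog_arm(
  turn=[
    [0,0,0],
    [0,0,0],
    [0,0,0],
    [0,0,0],
    [0,-0.05,0],
  ],
  slide=[
    [-20,0,-40],
    [-20,0,-40],
    [-20,0,-40],
    [-19,0,-38],
    [0,0,0],
  ],
  grip=[65,65,65,65,65],
)

```text
time: 20.4
tool_pos: [0.4728, 0.0339, 0.125]
tcp_rot: [-1.186, 1.256, -1.247]
wrist_force: [-0.5, 0.1, -0.2]
width: 0.648
```

>>> jog_arm(
  turn=[
    [0,0,0],
    [0,0,0],
  ],
  slide=[
    [0,0,0],
    [0,0,0],
  ],
  grip=[65,65],
)

```text
time: 20.6
tool_pos: [0.4794, 0.0319, 0.1273]
tcp_rot: [-1.179, 1.253, -1.254]
wrist_force: [-0.3, -0.1, -0.2]
width: 0.649
```

```bash
python3 go.py .48 .032 .036 -.06; python3 meas.py .628 -.064 .0285 .04;python3 look.py scene .48 .032 .06 50
```

```text
pos [0.4794 0.0319 0.1273] jawang -0.061 tilt [ 0.    -1.     0.001] F [-0.3 -0.1 -0.2] w 0.649 t 20.6
turn y -0.001 slide(cur axes) mm [-0.2 91.3  0.5] slide after turn [-0.2 91.3  0.5] dist 0.091
top 333 [ 0.6249 -0.0606  0.0349] [626.8 -56.1  61.1  38.   82.3]
scene 199 [ 0.6268 -0.066   0.0335] [629.4 -63.5  54.7  39.7  86.7]
[0.4798 0.0315 0.1274] [-1.8 -0.1 -0.3] 0.649 20.75
pics/scene_2075.png origin 162 114 scale 5.8
```

View pics/last.png

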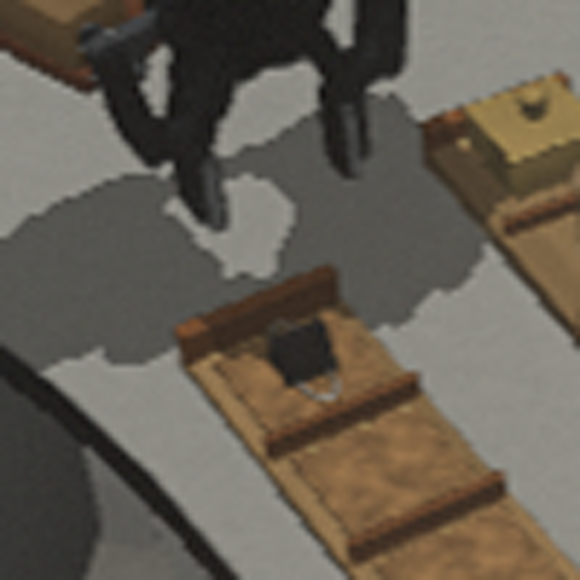

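>>> jog_arm(
  turn=[
    [0,0,0],
    [0,0,0],
    [0,0,0],
    [0,0,0],
    [0,0,0],
  ],
  slide=[
    [0,35,0.5],
    [0,35,0],
    [0,14,0],
    [0,6,0],
    [0,0,0],
  ],
  grip=[65,65,65,65,65],
)

```text
time: 21.25
tool_pos: [0.4792, 0.0316, 0.0364]
tcp_rot: [-1.181, 1.255, -1.253]
wrist_force: [-0.4, -0.8, 0.2]
width: 0.65
```

```bash
python3 go.py .48 .032 .037 -.06;python3 look.py scene .48 .032 .03 40
```

```text
pos [0.4792 0.0316 0.0364] jawang -0.0608 tilt [ 0.    -1.    -0.002] F [-0.4 -0.8  0.2] w 0.65 t 21.25
turn y -0.001 slide(cur axes) mm [-0.5 -0.6  0.8] slide after turn [-0.5 -0.6  0.8] dist 0.001
[0.48   0.0317 0.0374] [ 0.6  0.3 -0.2] 0.65 21.3
pics/scene_2130.png origin 173 133 scale 7.25
```

View pics/last.png

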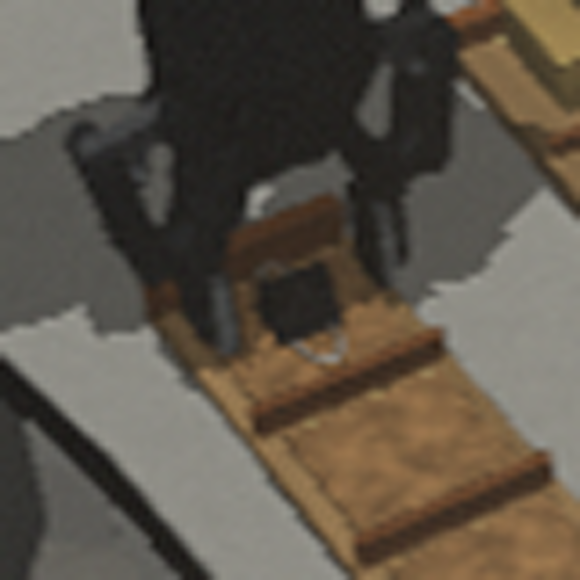

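The clip body is between the fingers (tips at crop 225,350 and 390,280), with its handles running along the row.

>>> jog_arm(
  turn=[
    [0,0,0],
    [0,0,0],
    [0,0,0],
    [0,0,0],
    [0,0,0],
  ],
  slide=[
    [0,0,0],
    [0,0,0],
    [0,0,0],
    [0,0,0],
    [0,0,0],
  ],
  grip=[35,15,10,10,10],
  newtons=30,
)

```text
time: 21.8
tool_pos: [0.4808, 0.0319, 0.0387]
tcp_rot: [-1.178, 1.251, -1.255]
wrist_force: [0.0, -0.4, 5.4]
width: 0.287
```

```bash
python3 go.py .6195 -.1395 .13 -.11
```

```text
pos [0.4808 0.0319 0.0387] jawang -0.0599 tilt [-0.    -1.     0.003] F [ 0.  -0.4  5.4] w 0.287 t 21.8
turn y 0.05 slide(cur axes) mm [162.8 -90.9 149. ] slide after turn [155.1 -90.9 157. ] dist 0.239
```

>>> jog_arm(
  turn=[
    [0,0,0],
    [0,0,0],
    [0,0,0],
    [0,0,0],
    [0,0,0],
  ],
  slide=[
    [0,-20,0],
    [0,-40,0],
    [20,-31,19],
    [32,0,29],
    [32,0,29],
  ],
  grip=[10,10,10,10,10],
)

```text
time: 22.3
tool_pos: [0.5529, -0.0572, 0.1304]
tcp_rot: [-1.178, 1.249, -1.254]
wrist_force: [0.8, 1.3, -0.6]
width: 0.284
```

>>> jog_arm(
  turn=[
    [0,0,0],
    [0,0,0],
    [0,0,0],
    [0,0.05,0],
    [0,0,0],
  ],
  slide=[
    [32,0,29],
    [32,0,29],
    [14,0,14],
    [0,0,0],
    [0,0,0],
  ],
  grip=[10,10,10,10,10],
)

```text
time: 22.8
tool_pos: [0.6184, -0.1394, 0.1278]
tcp_rot: [-1.155, 1.291, -1.29]
wrist_force: [-0.1, -0.0, -0.6]
width: 0.289
```

```bash
python3 go.py .6195 -.1395 .0387 -.11;python3 look.py scene .6195 -.1395 .07 50
```

```text
pos [ 0.6184 -0.1394  0.1278] jawang -0.1113 tilt [-0.    -1.    -0.001] F [-0.1 -0.  -0.6] w 0.289 t 22.8
turn y -0.001 slide(cur axes) mm [ 0.  89.1  1.2] slide after turn [ 0.  89.1  1.2] dist 0.089
[ 0.618  -0.1388  0.1277] [-0.2 -0.1 -0.9] 0.288 22.85
pics/scene_2285.png origin 247 124 scale 5.8
```

View pics/last.png

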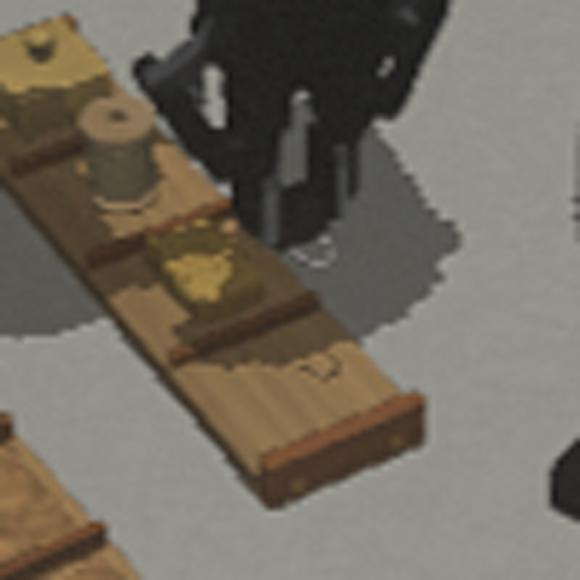

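>>> jog_arm(
  turn=[
    [0,0,0],
    [0,0,0],
    [0,0,0],
    [0,0,0],
    [0,0,0],
  ],
  slide=[
    [0,35,1],
    [0,35,0],
    [0,10,0],
    [0,0,0],
    [0,0,0],
  ],
  grip=[10,10,10,10,10],
)

```text
time: 23.35
tool_pos: [0.62, -0.1387, 0.0494]
tcp_rot: [-1.155, 1.288, -1.29]
wrist_force: [1.5, -0.5, 1.2]
width: 0.286
```

>>> jog_arm(
  turn=[
    [0,0,0],
    [0,0,0],
  ],
  slide=[
    [0,0,0],
    [0,0,0],
  ],
  grip=[10,10],
)

```text
time: 23.55
tool_pos: [0.6209, -0.1392, 0.0504]
tcp_rot: [-1.153, 1.287, -1.292]
wrist_force: [0.1, -0.6, 0.4]
width: 0.289
```

```bash
python3 go.py .6195 -.1395 .0387 -.11;python3 look.py scene .6195 -.1395 .03 40
```

```text
pos [ 0.6209 -0.1392  0.0504] jawang -0.1097 tilt [ 0.001 -1.     0.003] F [ 0.1 -0.6  0.4] w 0.289 t 23.55
turn y 0.0 slide(cur axes) mm [ 0.5 11.7 -1.4] slide after turn [ 0.5 11.7 -1.4] dist 0.012
[ 0.6206 -0.1392  0.0501] [ 0.   1.1 -0.8] 0.286 23.6
pics/scene_2360.png origin 257 146 scale 7.25
```

View pics/last.png

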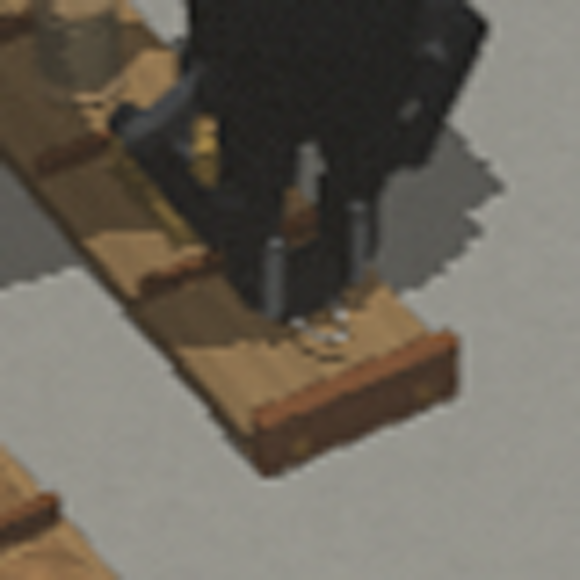

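>>> jog_arm(
  turn=[
    [0,0,0],
    [0,0,0],
    [0,0,0],
    [0,0,0],
    [0,0,0],
  ],
  slide=[
    [0.5,5,-1],
    [0,5,0],
    [0,0,0],
    [0,0,0],
    [0,0,0],
  ],
  grip=[10,10,10,10,10],
)

```text
time: 24.1
tool_pos: [0.6184, -0.1394, 0.0382]
tcp_rot: [-1.155, 1.29, -1.29]
wrist_force: [1.0, 0.7, 0.7]
width: 0.289
```

>>> jog_arm(
  turn=[
    [0,0,0],
    [0,0,0],
    [0,0,0],
  ],
  slide=[
    [0,1,0],
    [0,0,0],
    [0,0,0],
  ],
  grip=[10,10,10],
)

```text
time: 24.4
tool_pos: [0.6185, -0.1394, 0.0381]
tcp_rot: [-1.155, 1.29, -1.29]
wrist_force: [-1.3, -0.3, 6.2]
width: 0.291
```

>>> jog_arm(
  turn=[
    [0,0,0],
    [0,0,0],
    [0,0,0],
    [0,0,0],
    [0,0,0],
  ],
  slide=[
    [0,0,0],
    [0,0,0],
    [0,-15,0],
    [0,-40,0],
    [0,-40,0],
  ],
  grip=[60,60,60,60,60],
)

```text
time: 24.9
tool_pos: [0.6171, -0.1389, 0.1325]
tcp_rot: [-1.157, 1.293, -1.288]
wrist_force: [0.8, -0.0, 0.1]
width: 0.598
```

>>> jog_arm(
  turn=[
    [0,0,0],
    [0,0,0],
    [0,0,0],
    [0,0,0],
    [0,0,0],
  ],
  slide=[
    [0,0,-40],
    [0,0,-40],
    [0,0,-40],
    [0,0,0],
    [0,0,0],
  ],
  grip=[60,60,60,60,60],
)

```text
time: 25.4
tool_pos: [0.4984, -0.126, 0.133]
tcp_rot: [-1.154, 1.289, -1.291]
wrist_force: [0.5, 0.4, 0.1]
width: 0.604
```

```bash
python3 meas.py .642 .093 .034 .042; python3 meas.py .642 .093 .05 .04; python3 look.py top .63 -.022 .03 85; cp pics/last.png pics/l1.png; python3 look.py scene .63 -.022 .03 75;python3 - <<'E'
from h import *
c=pickle.load(open("top_last.pkl","rb")); X=cloud(c)
m=((np.hypot(X[...,0]-.6175,X[...,1]+.135)<.03)&(X[...,2]>.024)&(c["img"].max(-1)<60)); print("clip top",m.sum(),X[m].mean(0),"want",.6299-.1094*.114,-.0222-.114*.994)
print("weight want",.6299+.1094*.114,-.0222+.114*.994)
E
cd pics; python3 -c "
import cv2,numpy as np
a=[cv2.resize(cv2.imread(f),(400,400)) for f in('l1.png','last.png')];cv2.imwrite('both.png',np.hstack(a))"
```

```text
top 475 [0.6428 0.0949 0.043 ] [644.1  98.9  57.6  50.6  83.5]
scene 0
top 31 [0.6437 0.0951 0.0573] [644.6  96.2  14.5  11.4  46.4]
scene 0
[ 0.5005 -0.1264  0.1328] [0.  0.2 0.6] 0.601 25.65
pics/top_2565.png origin 139 80 scale 3.411764705882353
[ 0.5002 -0.1263  0.1326] [0.5 0.1 0.3] 0.6 25.7
pics/scene_2570.png origin 198 85 scale 3.8666666666666667
clip top 37 [ 0.62263774 -0.13577222  0.033025  ] want 0.6174284 -0.135516
weight want 0.6423716 0.091116
```

View pics/both.png

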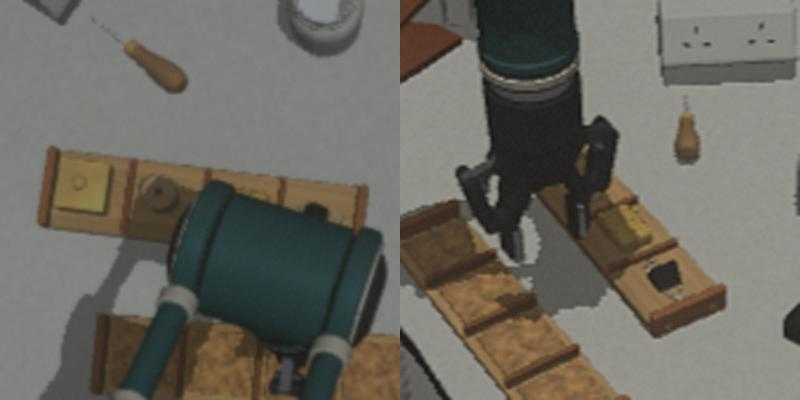

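```bash
python3 go.py .6455 .0919 .13 -.11
```

```text
pos [ 0.5002 -0.1263  0.1326] jawang -0.1098 tilt [ 0.    -1.     0.001] F [0.5 0.1 0.3] w 0.6 t 25.7
turn y 0.0 slide(cur axes) mm [-232.8    2.7  120.5] slide after turn [-232.8    2.7  120.4] dist 0.262
```

>>> jog_arm(
  turn=[
    [0,0,0],
    [0,0,0],
    [0,0,0],
    [0,0,0],
    [0,0,0],
  ],
  slide=[
    [-40,0,20],
    [-40,0,21],
    [-40,0,21],
    [-40,0,21],
    [-40,0,21],
  ],
  grip=[45,45,45,45,45],
)

```text
time: 26.2
tool_pos: [0.6258, 0.0631, 0.132]
tcp_rot: [-1.155, 1.29, -1.29]
wrist_force: [0.1, 0.0, 0.1]
width: 0.445
```

>>> jog_arm(
  turn=[
    [0,0,0],
    [0,0,0],
    [0,0,0],
    [0,0,0],
    [0,0,0],
  ],
  slide=[
    [-32.8,0,16],
    [0,20,0],
    [0,0,0],
    [0,0,0],
    [0,0,0],
  ],
  grip=[45,45,45,45,45],
)

```text
time: 26.7
tool_pos: [0.6439, 0.0915, 0.1125]
tcp_rot: [-1.155, 1.29, -1.29]
wrist_force: [0.4, -0.3, 0.6]
width: 0.453
```

```bash
python3 go.py .6455 .0919 .062 -.11
```

```text
pos [0.6439 0.0915 0.1125] jawang -0.1108 tilt [ 0. -1. -0.] F [ 0.4 -0.3  0.6] w 0.453 t 26.7
turn y -0.001 slide(cur axes) mm [-0.5 50.5  1.5] slide after turn [-0.5 50.5  1.5] dist 0.051
```

>>> jog_arm(
  turn=[
    [0,0,0],
    [0,0,0],
    [0,0,0],
    [0,0,0],
    [0,0,0],
  ],
  slide=[
    [-0.5,30,1.5],
    [0,15,0],
    [0,5,0],
    [0,0,0],
    [0,0,0],
  ],
  grip=[45,45,45,45,0],
  newtons=80,
)

```text
time: 27.2
tool_pos: [0.6459, 0.0923, 0.063]
tcp_rot: [-1.154, 1.289, -1.29]
wrist_force: [0.4, 0.3, 0.4]
width: 0.297
```

>>> jog_arm(
  turn=[
    [0,0,0],
    [0,0,0],
    [0,0,0],
  ],
  slide=[
    [0,0,0],
    [0,0,0],
    [0,0,0],
  ],
  grip=[0,0,0],
)

```text
time: 27.5
tool_pos: [0.6459, 0.0925, 0.0637]
tcp_rot: [-1.154, 1.289, -1.29]
wrist_force: [-2.3, -0.4, 4.9]
width: 0.115
```

>>> jog_arm(
  turn=[
    [0,0,0],
    [0,0,0],
    [0,0,0],
    [0,0,0],
    [0,0,0],
  ],
  slide=[
    [0,-3,0],
    [0,-2,0],
    [2,0,0],
    [2,0,-1],
    [0,0,0],
  ],
  grip=[0,0,0,0,0],
)

```text
time: 28.0
tool_pos: [0.6432, 0.0882, 0.0664]
tcp_rot: [-1.156, 1.291, -1.29]
wrist_force: [-0.4, 0.2, -6.7]
width: 0.113
```

```bash
python3 go.py .6447 .0879 .062 -.11;python3 look.py scene .645 .092 .05 40
```

```text
pos [0.6432 0.0882 0.0664] jawang -0.1102 tilt [ 0.    -1.    -0.002] F [-0.4  0.2 -6.7] w 0.113 t 28.0
turn y -0.0 slide(cur axes) mm [0.1 4.4 1.5] slide after turn [0.1 4.4 1.5] dist 0.005
[0.6434 0.0883 0.0665] [ 0.6  0.1 -7.4] 0.116 28.05
pics/scene_2805.png origin 213 91 scale 7.25
```

View pics/last.png

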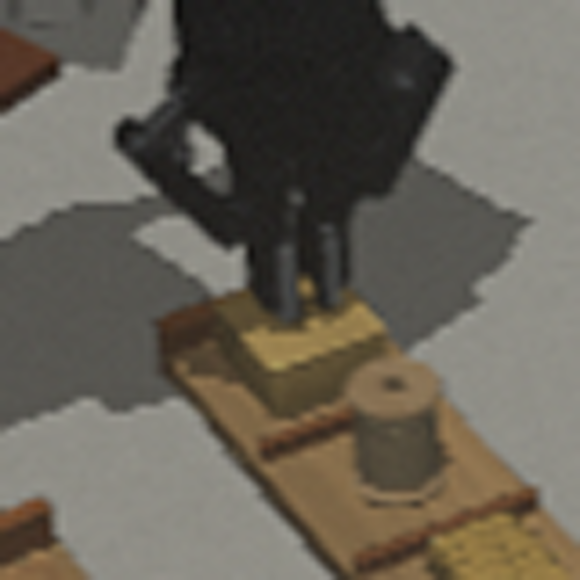

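Lifted and shifted, so I lower it again.

>>> jog_arm(
  turn=[
    [0,0,0],
    [0,0,0],
    [0,0,0],
    [0,0,0],
    [0,0,0],
  ],
  slide=[
    [0,2,0.5],
    [0,1,0],
    [0,1,0],
    [0,0,0],
    [0,0,0],
  ],
  grip=[0,0,0,0,0],
)

```text
time: 28.55
tool_pos: [0.6445, 0.0885, 0.0638]
tcp_rot: [-1.155, 1.29, -1.29]
wrist_force: [-2.5, -0.8, -1.6]
width: 0.111
```

>>> jog_arm(
  turn=[
    [0,0,0],
    [0,0,0],
    [0,0,0],
  ],
  slide=[
    [0,1,0],
    [0,0,0],
    [0,0,0],
  ],
  grip=[0,0,0],
)

```text
time: 28.85
tool_pos: [0.6445, 0.0885, 0.0637]
tcp_rot: [-1.155, 1.29, -1.29]
wrist_force: [-5.1, -1.0, 4.9]
width: 0.111
```

>>> jog_arm(
  turn=[
    [0,0,0],
    [0,0,0],
    [0,0,0],
    [0,0,0],
    [0,0,0],
  ],
  slide=[
    [0,0,0],
    [0,0,0],
    [0,-20,0],
    [0,-40,0],
    [0,-45,0],
  ],
  grip=[45,45,45,45,45],
)

```text
time: 29.35
tool_pos: [0.6439, 0.0885, 0.1669]
tcp_rot: [-1.157, 1.291, -1.289]
wrist_force: [0.8, 0.9, -0.4]
width: 0.453
```

>>> jog_arm(
  turn=[
    [0,0,0],
    [0,0,0],
    [0,0,0],
    [0,0,0],
    [0,0,0],
  ],
  slide=[
    [0,-25,-40],
    [0,-25,-40],
    [0,0,-48],
    [-30,0,-35],
    [-45,0,0],
  ],
  grip=[45,45,45,45,45],
)

```text
time: 29.85
tool_pos: [0.4866, 0.18, 0.2173]
tcp_rot: [-1.155, 1.292, -1.291]
wrist_force: [1.7, -0.5, 0.6]
width: 0.452
```

>>> jog_arm(
  turn=[
    [0,-0.08,0],
    [0,-0.08,0],
    [0,-0.08,0],
    [0,0,0],
    [0,0,0],
  ],
  slide=[
    [-45,0,0],
    [-45,0,0],
    [-45,0,0],
    [0,0,0],
    [0,0,0],
  ],
  grip=[45,45,45,45,45],
)

```text
time: 30.35
tool_pos: [0.495, 0.3169, 0.2176]
tcp_rot: [-1.268, 1.111, -1.112]
wrist_force: [0.0, -0.6, -0.5]
width: 0.449
```

```bash
python3 look.py top .63 -.022 .03 85; cp pics/last.png pics/l1.png; python3 look.py scene .63 -.022 .03 75
cd pics; python3 -c "
import cv2,numpy as np
a=[cv2.resize(cv2.imread(f),(400,400)) for f in('l1.png','last.png')];cv2.imwrite('both.png',np.hstack(a))"; cd ..
python3 - <<'E'
from h import *
T=np.array([.6299,-.0222]);a=-.1096;Rm=np.array([[np.cos(a),-np.sin(a)],[np.sin(a),np.cos(a)]])
c=pickle.load(open("top_last.pkl","rb")); X=cloud(c); L=(X[...,:2]-T)@Rm
for n,b,lo,hi,dark in(("weight",.114,.034,.048,0),("knob",.114,.05,.07,0),("reel",.038,.052,.07,0),("wax",-.038,.0285,.045,0),("clip",-.114,.024,.05,1)):
    m=(abs(L[...,0])<.036)&(abs(L[...,1]-b)<.033)&(X[...,2]>lo)&(X[...,2]<hi)
    if dark:m&=c["img"].max(-1)<60
    P=L[m]; r=cv2.minAreaRect((P*1e3).astype(np.float32)); print(n,m.sum(),((P.mean(0)-[0,b])*1e3).round(1),X[m][:,2].mean().round(4),np.round(np.hstack([r[0],r[1],r[2]]),1))
E
```

```text
[0.495  0.3158 0.2174] [ 0.2  0.1 -0.4] 0.448 30.4
pics/top_3040.png origin 139 80 scale 3.411764705882353
[0.495  0.3151 0.2174] [-0.7  0.5 -0.3] 0.45 30.45
pics/scene_3045.png origin 198 85 scale 3.8666666666666667
weight 435 [ 0.1 -0.5] 0.0419 [  1.1 114.7  51.1  50.7   0.7]
knob 34 [0.4 0.4] 0.057 [  0.3 114.5  13.2  13.6  30.8]
reel 178 [-0.2  1.1] 0.0611 [ 0.1 39.8 34.  32.8  8.4]
wax 334 [-0.6 -0.9] 0.0347 [ -0.1 -38.5  51.7  37.2  87.6]
clip 84 [-1.6  1.2] 0.0325 [  -1.  -113.    20.5   24.3   87.9]
```

View pics/both.png

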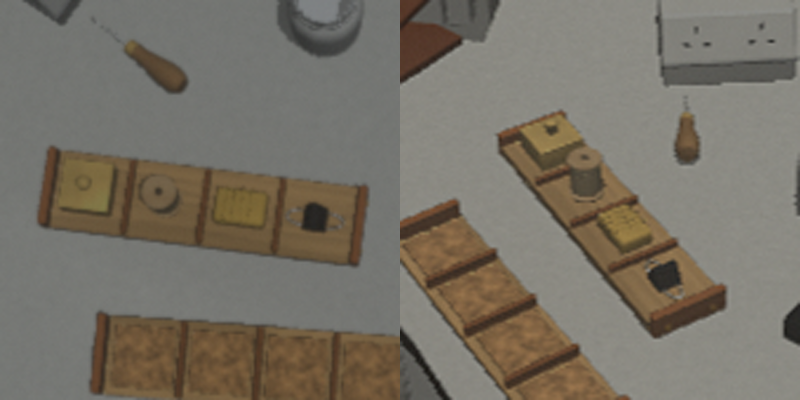

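The picture shows weight (85,185), reel (158,193), wax (240,206) and clip (315,216) from left to right in the target rack. All are upright and centred, and the full rack is empty.

```bash
python3 -c "
from h import *
print(bot.finish_job())"
```

```text
the job is handed in; nothing more can be done
None
```

I moved all four things to the empty rack in mirrored order and handed the job in at about 30.5 s of the 106 s allowed. The original row, from the left, was clip, wax, reel, weight; it now reads weight, reel, wax, clip. I did not touch the black and pink look-alikes of the weight.

- **Final check:** in the top camera, measured against the rack in the same picture, all four centres were within about 2 mm of their bay middles. They stood the right way up, with top heights matching the rack floor. The gripper was well clear and touching nothing.
- **Corrected on the way:** the weight first landed about 4 mm left of its bay's middle, because the two cameras disagreed by 2–5 mm. I worked out the offset, regripped the knob and shifted the weight. After that it was within 1 mm.
- **Forces:** the readings I saw stayed below about 10 N at the wrist throughout.

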